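# Stand neck-block blanks in a tight row on the stock shelf

### The job

Two neck-block blanks, one dark and one pale, lie on the bench. Stand both on end on the little white shelf so that they continue the row of two reddish-brown blanks: the dark one next to the pair, the pale one outermost, all four centred across the shelf, square and broad face to broad face. Slide the row snug against the steel bookend so that no gaps remain, without shoving the bookend out of its place, and leave the mug, the bottle and the chisel undisturbed.

Things in the scene. Friction and masses are not known exactly. Their poses are not given: they have to be found in the camera images.
- shelf: low white bench-top shelf board, 300 mm (its x) x 100 mm (its y), held firmly to the bench. Origin on the bench under its centre, board top 50 mm above the origin. The row runs along its x axis; +x points to the bookend. The row's centre line is y = 0.
- bookend_face (a point): dark steel bookend plate with a red knob behind, 90 mm wide, 76 mm high, standing on the shelf towards its +x end. The point lies on the face that the row rests against, 40 mm above the board, on the shelf's centre line; axes parallel to the shelf's (x points away from the row, so the row is on its -x side). The bookend is held on the shelf only by friction: it starts to slide along x when pushed with about 15 N, and must not be shoved more than 8 mm.
- inner_center (a point): centre of the reddish-brown hardwood neck-block blank, a plain rectangular block 90 x 50 x 36 mm, about 0.12 kg (mass varies), already standing on end on the shelf, the one nearer the bookend but with a gap to it of 10 to 50 mm. z is its 90 mm length (upright), y its 50 mm width (across the shelf), x its 36 mm thickness (along the row). It slides freely on the board, with a friction of about 1 N.
- outer_center (a point): centre of the second, identical reddish-brown blank, standing in the same way next to the inner one with a gap of 3 to 30 mm; axes the same.
- dark_center (a point): centre of the dark-brown hardwood neck-block blank, a plain rectangular block 90 x 50 x 36 mm, about 0.12 kg (mass varies), lying flat on the bench with its centre 18 mm above it. x is its 90 mm length, y its 50 mm width, z its 36 mm thickness (up at the start). In the finished row it stands on either end, x upright, y across the shelf, centre 45 mm above the board, third from the bookend.
- pale_center (a point): centre of the pale hardwood neck-block blank, a plain rectangular block 90 x 50 x 36 mm, about 0.12 kg (mass varies), lying and with axes as the dark one. In the finished row it stands fourth from the bookend, outermost.
- mug: pale blue mug, bystander, 76 mm across, 90 mm high; origin at the centre of its underside.
- bottle: small clear bottle, bystander, 62 mm across, 170 mm high; origin at the centre of its underside.
- chisel_mid (a point): chisel with a wooden handle, bystander, lying on the bench, 255 mm long along its x, 30 mm thick; the point is at about its middle.
Things that resemble listed ones, but are neither listed nor needed, are in the scene too. Leave any blue look-alike of the part that bears inner_center alone.

How it is judged:
By the outcome, as a careful person would: the job done as asked, in the order asked, and still so for the second after the job is handed in, with the robot touching nothing.
It also fails if it takes over 72 s, if anything falls off the work surface, if the arm or the gripper's body presses on something with over 40 N, if the wrist force passes 120 N, or if a joint passes its speed limit or range.

### The arm

A 6-joint arm with a two-finger parallel gripper is mounted at the origin on the work surface. World frame = base frame: x ahead of the robot, y to its left, z up, the work surface at z = 0. Lengths are in m, angles in rad, forces in N, time in s.
With the tool pointing down it reaches from about 0.375 to 0.9 m from the base axis. Payload 3.1 kg.
Tool frame: the origin (TCP) lies at the centre of the arm's flange, where the gripper is bolted on; the fingertips stand 182 mm ahead of it and the grasp point (between the pads) lies 164 mm ahead of it; z points along the fingers, x is the direction in which the jaws open and shut, and the axes are right-handed (so a half turn about z gives the same grasp; the last joint's range is limited). The gripper opens to 87 mm and grips with 3 to 60 N. Pads are 19 mm wide; open, the fingers measure 117 mm over their backs; the gripper's body (75 mm by 190 mm) begins 51 mm behind the grasp point.
Start: joints at [1.004, 0.527, 1.433, -0, 1.181, -0.178], TCP at [0.236, 0.579, 0.405] pointing down, gripper open.
Joint ranges: [-3.08, 3.08], [-0.75, 2.2], [0.22, 2.44], [-1.43, 4.57], [0, 2.65], [-2.85, 2.85]. Speed limits (rad/s): [2.79, 2.79, 3.14, 3.14, 3.14, 3.14].

### API

Orientations are given as a unit quaternion [x, y, z, w].
In Python, from rig import status, eyes, robot gives the robot as it stands. The module is installed in compiled form; this text tells all that it offers.
- The arm moves only by the tool step_arm, never from a script. Its argument "steps" is a list of rows, each a list of 7 numbers: the closure, from -1 (fully open) to 1 (shut), so that 0 is half open, then the shift along the tool's x, y, z each as a share of 0.025 m, from -1 to 1, then the turn, a rotation vector about the tool's x, y, z each as a share of 8 degrees, from -1 to 1. In form: [[jaw, dx, dy, dz, rx, ry, rz], ...]. A call has exactly 10 rows; each row shifts and turns the commanded pose from where the row before left it, along the tool's axes as they then stand; what a row does not reach is not made up. A row lasts 1/10 s, in which the tool goes at most 50 mm and 8.59 degrees, less where a joint would pass 70% of its speed; a pose out of reach is approached as far as the arm can. A call with a number of a shift or a turn outside -1 to 1 is refused whole. A call with a gripper value outside its range is refused whole. The fingers move at their own pace and stop on an object; "squeeze" is the grip in N (left out, the last holds). Time passes only in rows, so rows that do not move let the fingers close, or fill a call up. It gives the time, the measured TCP pose, the force and the opening at its end, in the units of the state.
- status.get_obs(): the state, without advancing time (a new reading comes with each control period).
- eyes.camera(name): name is "scene" or "top" or "wrist"; returns (picture, depth): 480x640x3 uint8, red, green, blue; 480x640 float32, m along the optical axis (not along the pixel's ray), 0 where there is no reading.
- eyes.camera_info(name): a dict with "K" (3x3 intrinsics, pixels), "k1" (the pictures are not rectified: a ray, as slopes to the right and down, at radius r is drawn at 1 + k1 r^2 times it, then the intrinsics apply), "R" (3x3) and "t" (3): a world point X has camera coordinates R X + t. Camera axes: x right, y down, z forward; pixel columns grow to the right and rows downward; lengths in m; the calibration is good to about 2 mm. A picture is of the moment at which its call begins: read the wrist's pose just before it. camera_info takes no time and is no camera call; for the wrist camera it gives the pose at the moment of the call.
- robot.hand_in(): hands the job in, once; it reports no verdict.
The state is a dict: "time": time; "q": joint angles; "joint_velocities": joint speeds; "joint_torque": joint torques, N m; "position": TCP position; "tool_rot": TCP orientation; "ft_force": force on the tool from outside, world axes, zero at the start; "moment": the same for the moment, N m; "grip_width": finger opening in m.
Only numpy, scipy, OpenCV 4.12 (cv2) and the standard library are available. Lean on these libraries where they do the work, as an engineer would, in place of code of your own. Each camera call takes 0.05 s, during which the arm holds its last target.

## Working session

There is one attempt and no reset: what is moved stays moved. The work goes in short steps, Python scripts to look and compute and a tool call to move; the robot and the scene stay as the last step left them, time stands still between calls to the robot, and variables do not carry over. Pictures are saved under pics/ and viewed, and the job is handed in when it is done.

Besides the shell and the picture viewer there is one more tool, called after "Request:" as name(argument=value, ...) on one line, values as JSON. step_arm: Moves the arm, as the interface text tells. Its arguments: {"type":"object","properties":{"steps":{"type":"array"},"squeeze":{"type":"number"}},"required":["steps"]}

```bash
mkdir -p pics; ls
cat > h.py <<'E'
import numpy as np, cv2
from rig import status, eyes, robot
def save(img,n): cv2.imwrite('pics/'+n+'.png',cv2.cvtColor(img,cv2.COLOR_RGB2BGR))
def cam(n):
    info=eyes.camera_info(n); p,d=eyes.camera(n); return p,d,info
def slopes(uv,info):
    K=np.array(info['K']);uv=np.atleast_2d(uv).astype(float)
    k=info['k1']
    x=(uv[:,0]-K[0,2])/K[0,0]; y=(uv[:,1]-K[1,2])/K[1,1]
    a,b=x.copy(),y.copy()
    for _ in range(20):
        s=1+k*(a*a+b*b); a=x/s;b=y/s
    return np.stack([a,b,np.ones_like(a)],1)
def plane(uv,z,info):
    R=np.array(info['R']);t=np.array(info['t']); d=slopes(uv,info)@R; c=-R.T@t
    s=(z-c[2])/d[:,2]; return c+d*s[:,None]
def pts(uv,dep,info):
    R=np.array(info['R']);t=np.array(info['t']); c=slopes(uv,info)*np.asarray(dep)[:,None]
    return (c-t)@R
def proj(X,info):
    X=np.atleast_2d(X);K=np.array(info['K']);c=X@np.array(info['R']).T+np.array(info['t']);a=c[:,:2]/c[:,2:]
    a=a*(1+info['k1']*(a**2).sum(1,keepdims=True)); return a*[K[0,0],K[1,1]]+[K[0,2],K[1,2]]
E
python3 - <<'E'
from h import *
print(status.get_obs())
for n in ['scene','top']:
    p,d,i=cam(n); save(p,n+'0'); np.savez('/tmp/%s0.npz'%n,p=p,d=d,**{k:np.array(v) for k,v in i.items()}); print(n,i)
E
```

```text
pics
{'time': 0.0, 'q': array([ 1.00450714e+00,  5.28459433e-01,  1.43390235e+00, -2.64551009e-05,
        1.18137707e+00, -1.78502262e-01]), 'joint_velocities': array([-0.00104297,  0.00043077, -0.00021735, -0.000537  , -0.0015342 ,
        0.00047192]), 'joint_torque': array([-7.20349217e-04, -4.40045750e+01, -1.76589507e+01,  6.31219684e-02,
        5.84689470e-02, -1.66622181e-04]), 'position': array([0.23612751, 0.57830755, 0.40377533]), 'tool_rot': array([ 8.30099297e-01,  5.57614567e-01, -9.77962092e-04,  4.41903024e-04]), 'ft_force': array([-0.54119031,  0.18148011,  0.51535244]), 'moment': array([-0.0084469 ,  0.01576714,  0.04069812]), 'grip_width': 0.08712900665908936}
scene {'K': array([[537.38077379,   0.        , 317.32860757],
       [  0.        , 537.38077379, 237.69688161],
       [  0.        ,   0.        ,   1.        ]]), 'k1': -0.16265153588901798, 'R': array([[ 0.32088677,  0.94711148,  0.00339394],
       [ 0.81218603, -0.2733263 , -0.51540914],
       [-0.48722227,  0.16814449, -0.85693751]]), 't': array([-0.18460806, -0.41855823,  1.63137817])}
top {'K': array([[455.92159734,   0.        , 311.39376488],
       [  0.        , 455.92159734, 239.01736516],
       [  0.        ,   0.        ,   1.        ]]), 'k1': -0.07183199053186357, 'R': array([[-0.0563654 , -0.99840477,  0.00329355],
       [-0.97437534,  0.05428875, -0.21827832],
       [ 0.21775131, -0.0155125 , -0.975881  ]]), 't': array([0.00717298, 0.58962243, 1.04010888])}
```

View pics/scene0.png

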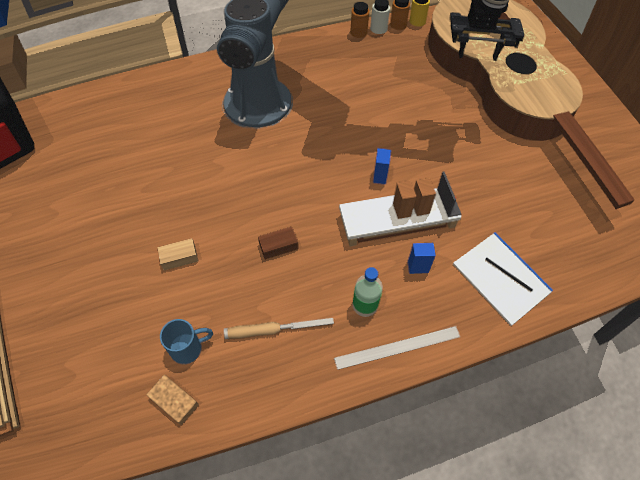

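View pics/top0.png

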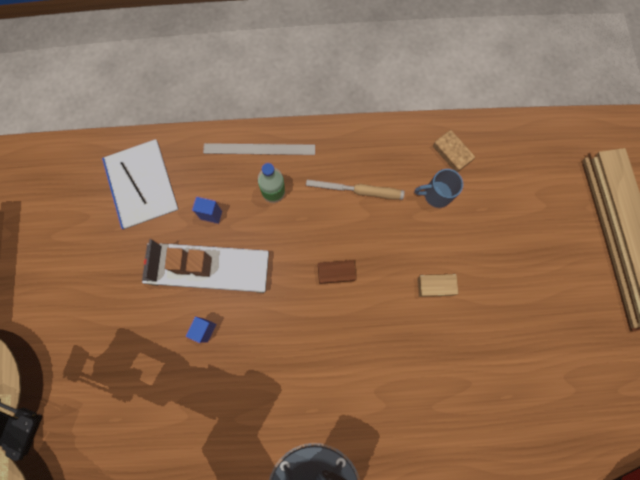

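Candidates: dark = brown block, top (337,272), scene (278,242). The reddish-brown standing pair at top (176,261) and (199,263) is similar, but it stands on the shelf. Pale = plain pale block, top (438,285), scene (177,252). Its look-alike is the speckled cork block at top (454,150). The blue blocks at top (207,210) and (200,330) are to be left alone. Next I'll measure.

```bash
cat > m.py <<'E'
from h import *
import sys
def cloud(n,f):
    z=np.load(f); d=z['d']; info={k:z[k] for k in ['K','k1','R','t']}
    v,u=np.mgrid[0:480,0:640]; P=pts(np.stack([u.ravel(),v.ravel()],1),d.ravel(),info).reshape(480,640,3); return z['p'],d,info,P
def rect(P2):
    r=cv2.minAreaRect((P2*1000).astype(np.float32)); return np.round(r[0],1),np.round(r[1],1),round(r[2],1)
if __name__=='__main__':
  for n,boxes in [('top',dict(dark=(310,250,365,295),pale=(410,265,465,305),shelf=(135,235,275,300),mug=(410,160,470,215),bottle=(250,155,292,210),chisel=(300,172,410,205),b1=(190,195,225,225),b2=(185,315,217,345))),('scene',dict(dark=(250,220,305,265),pale=(150,232,205,275),shelf=(330,160,470,250)))]:
    p,d,info,P=cloud(n,'/tmp/%s0.npz'%n)
    print(n,'cam',(-info['R'].T@info['t']).round(3), 'bench z',np.median(P[300:310,300:320,2]))
    for k,(a,b,c,e) in boxes.items():
        Q=P[b:e,a:c].reshape(-1,3); C=p[b:e,a:c].reshape(-1,3).astype(int); ok=d[b:e,a:c].ravel()>0
        z=Q[:,2]
        if k in('dark','pale'): m=ok&(z>.031)&(z<.042)
        elif k=='shelf':
            m=ok&(z>.044)&(z<.056)&(C.min(1)>130); print(k,len(z[m]),rect(Q[m][:,:2]),np.median(z[m]))
            m2=ok&(z>.132); print(' hi',rect(Q[m2][:,:2]),z[m2].max())
            lab=((z>.135)&(z<.146)&ok).reshape(e-b,c-a).astype(np.uint8)
            nn,L,st,ce=cv2.connectedComponentsWithStats(lab)
            for j in range(1,nn):
                if st[j,4]>20: print('  blob',st[j],rect(Q[L.ravel()==j][:,:2]),np.median(Q[L.ravel()==j],axis=0).round(4))
            continue
        else: m=ok&(z>.012)
        print(k,m.sum(),rect(Q[m][:,:2]),np.median(z[m]).round(4),z[m].max().round(3))
E
python3 m.py
python3 - <<'E'
from h import *
z=np.load('/tmp/top0.npz');p=z['p']
a=p[225:350,130:280];b=p[225:350,320:470]
save(cv2.resize(np.vstack([np.hstack([a,b])]),None,fx=2.6,fy=2.6,interpolation=cv2.INTER_CUBIC),'crop0')
E
```

```text
top cam [ 0.348 -0.009  1.144] bench z 0.0009580974535112188
dark 706 (array([512.3, -83.3]), array([48.3, 90.3]), 1.9) 0.0368 0.042
pale 759 (array([ 464.8, -331.8]), array([93.1, 51. ]), 88.5) 0.0368 0.042
shelf 3129 (array([538.9, 235. ]), array([297.1, 100.4]), 83.1) 0.05114418211098836
 hi (array([538.1, 286.3]), array([130.8,  66.8]), 86.0) 0.14673405203466214
  blob [ 30  12  18  23 367] (array([546.5, 287. ]), array([37.5, 50.1]), 84.3) [0.5464 0.2865 0.1408]
  blob [ 51  14  19  23 346] (array([539.5, 239.2]), array([34.9, 50.5]), 82.7) [0.5386 0.2381 0.141 ]
mug 1117 (array([ 731.1, -387.5]), array([ 86.2, 180.5]), 40.7) 0.0539 0.096
bottle 805 (array([729.1,  65.1]), array([53. , 62.2]), 11.8) 0.113 0.175
chisel 765 (array([ 726.7, -146.2]), array([254.8,  30.3]), 79.7) 0.024 0.035
b1 522 (array([680. , 230.3]), array([50.7, 36.9]), 73.5) 0.0882 0.097
b2 518 (array([387.1, 246.2]), array([37. , 51.5]), 62.9) 0.0898 0.097
scene cam [ 1.194 -0.214  1.183] bench z -0.0007026689696084848
dark 631 (array([514.2, -83.8]), array([54.4, 90.6]), 0.6) 0.0356 0.042
pale 637 (array([ 465.7, -333.2]), array([91.1, 55.3]), 89.3) 0.0354 0.042
shelf 2423 (array([538.5, 234.2]), array([298. , 103.9]), 83.0) 0.04925238749040512
 hi (array([543.4, 262.4]), array([88.7, 56. ]), 79.4) 0.14531857381779295
  blob [ 86  18  20  20 256] (array([548.5, 286.1]), array([38.1, 54.4]), 84.8) [0.5477 0.2857 0.1386]
  blob [ 66  21  20  19 243] (array([539.5, 236.5]), array([37.2, 52. ]), 84.0) [0.5408 0.2362 0.1393]
```

View pics/crop0.png

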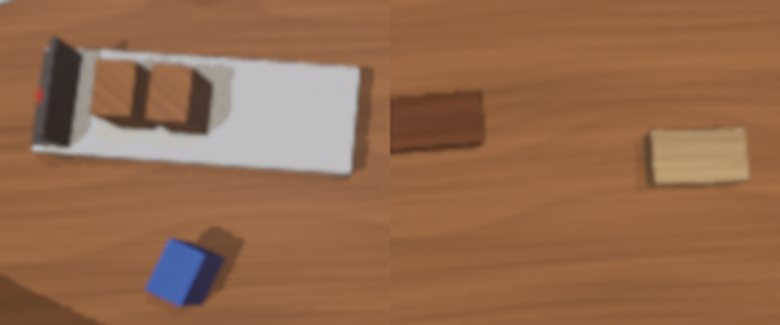

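The crop confirms the choices: dark block at left, plain pale block at right, blue one separate. Now a helper that turns pose goals into move units.

```bash
cat > g.py <<'E'
from h import *
from scipy.spatial.transform import Rotation as Ro
def Rt(yaw,tilt):  # degrees; tilt>0: tool points to +y side(tool -y)
    return Ro.from_euler('z',yaw,degrees=True)*Ro.from_euler('x',tilt,degrees=True)*Ro.from_euler('x',180,degrees=True)
def st():
    o=status.get_obs(); R=Ro.from_quat(o['tool_rot']); p=o['position']; return o,p,R,p+R.apply([0,0,.164])
def go(G,yaw,tilt,back=0):
    """grasp point target G, print total rows-units"""
    o,p,R,g=st(); T=Rt(yaw,tilt); zt=T.apply([0,0,1]); tcp=np.array(G)-(.164+back)*zt
    rv=(R.inv()*T).as_rotvec(degrees=True)/8
    print('t',o['time'],'tcp',p.round(4),'g',g.round(4),'f',o['ft_force'].round(1),'w',round(o['grip_width'],4))
    print(' target tcp',tcp.round(4),'rot units',rv.round(2),'| shift if in current axes',(R.inv().apply(tcp-p)/.025).round(2),'| after turning',(T.inv().apply(tcp-p)/.025).round(2))
E
python3 - <<'E'
from g import *
go([.513,-.0835,.024],1.3,-45,.10)
E
```

```text
t 0.1 tcp [0.2361 0.5783 0.4039] g [0.236  0.5781 0.2399] f [0.1 0.  0.2] w 0.0867
 target tcp [0.5088 0.1031 0.2107] rot units [-4.96 -3.24  7.86] | shift if in current axes [-13.46  17.29   7.75] | after turning [10.47  8.15 19.08]
```

Request:
step_arm(steps=[[-1, -0.67, 0.86, 0, 0, 0, 0], [-1, -0.67, 0.86, 0, 0, 0, 0], [-1, -0.67, 0.86, 0, 0, 0, 0], [-1, -0.67, 0.86, 0, 0, 0, 0], [-1, -0.67, 0.86, 0, 0, 0, 0], [-1, -0.67, 0.86, 0, 0, 0, 0], [-1, -0.67, 0.86, 0, 0, 0, 0], [-1, -0.67, 0.86, 0, 0, 0, 0], [-1, -0.67, 0.86, 0, 0, 0, 0], [-1, -0.67, 0.86, 0, 0, 0, 0]], squeeze=30)

```text
time: 1.1
position: [0.3723, 0.3411, 0.4044]
tool_rot: [0.83, 0.558, -0.0, -0.0]
ft_force: [-0.3, 0.7, -0.0]
grip_width: 0.0871
```

Request:
step_arm(steps=[[-1, -0.67, 0.86, 0, 0, 0, 0], [-1, -0.67, 0.86, 0, 0, 0, 0], [-1, -0.67, 0.86, 0, 0, 0, 0], [-1, -0.67, 0.86, 0, 0, 0, 0], [-1, -0.67, 0.86, 0, 0, 0, 0], [-1, -0.67, 0.86, 0, 0, 0, 0], [-1, -0.67, 0.86, 0, 0, 0, 0], [-1, -0.67, 0.86, 0, 0, 0, 0], [-1, -0.67, 0.86, 0, 0, 0, 0], [-1, -0.67, 0.86, 0, 0, 0, 0]])

```text
time: 2.1
position: [0.508, 0.1048, 0.4044]
tool_rot: [0.83, 0.558, -0.0, -0.0]
ft_force: [-0.1, 0.4, 0.3]
grip_width: 0.0869
```

Request:
step_arm(steps=[[-1, 0, 0, 0, 0, 0, 0.9], [-1, 0, 0, 0, 0, 0, 0.9], [-1, 0, 0, 0, 0, 0, 0.9], [-1, 0, 0, 0, 0, 0, 0.9], [-1, 0, 0, 0, 0, 0, 0.9], [-1, 0, 0, 0, 0, 0, 0.9], [-1, 0, 0, 0, 0, 0, 0.9], [-1, 0, 0, 0, 0, 0, 0.9], [-1, 0, 0, 0, 0, 0, 0.9], [-1, 0, 0, 0, 0, 0, 0.2]])

```text
time: 3.1
position: [0.5075, 0.1058, 0.4044]
tool_rot: [1.0, 0.011, -0.0, -0.0]
ft_force: [0.3, 0.8, 0.0]
grip_width: 0.0869
```

Run:
```python
from g import *
go([.513,-.0835,.024],1.3,-45,.10)
p,d,i=cam('wrist'); save(p,'w1'); np.savez('/tmp/wrist1.npz',p=p,d=d,**{k:np.array(v) for k,v in i.items()})
print(st()[0]['q'].round(3))
```

```text
t 3.1 tcp [0.5075 0.1058 0.4044] g [0.5074 0.1058 0.2404] f [0.3 0.8 0. ] w 0.0869
 target tcp [0.5088 0.1031 0.2107] rot units [-5.63  0.01  0.  ] | shift if in current axes [0.05 0.11 7.75] | after turning [ 0.05 -5.4   5.56]
[-0.01   0.385  1.698 -0.     1.06  -0.034]
```

View pics/w1.png

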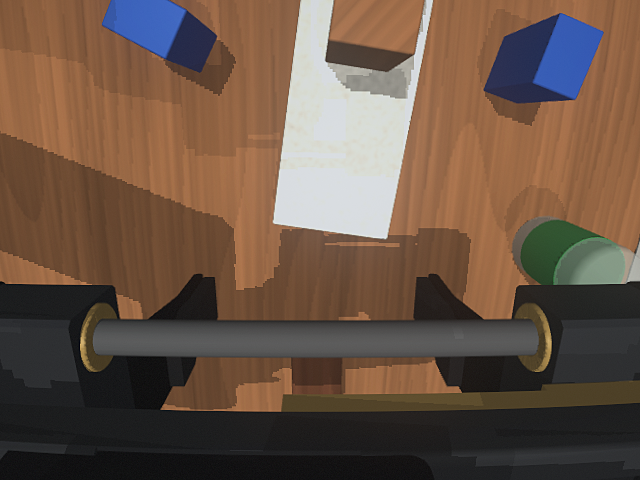

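The wrist view shows the shelf's free end around (275–388, 230), an outer red-brown blank at (373,30), the blue look-alikes either side, and the dark block below the gripper at (317,375). I need the camera's offset for clearance at the pick.

Run:
```python
from g import *
i=eyes.camera_info('wrist'); o,p,R,g=st()
c=-np.array(i['R']).T@i['t']; print('cam in tool',R.inv().apply(c-p).round(4), 'cam axis in tool',R.inv().apply(np.array(i['R'])[2]).round(3))
z=np.load('/tmp/wrist1.npz');d=z['d'];info={k:z[k] for k in ['K','k1','R','t']}
v,u=np.mgrid[0:480,0:640];P=pts(np.stack([u.ravel(),v.ravel()],1),d.ravel(),info)
from m import rect
C=z['p'].reshape(-1,3).astype(int)
m=(d.ravel()>0)&(abs(P[:,2]-.05)<.006)&(C.min(1)>120); print(rect(P[m][:,:2]))
m=(d.ravel()>0)&(abs(P[:,2]-.140)<.004)&(P[:,0]<.6)&(P[:,0]>.48); print(rect(P[m][:,:2]))
ends=plane([[275,222],[388,238]],.05,info); print(ends, ends.mean(0)); dd=ends[1]-ends[0]; print(np.degrees(np.arctan2(dd[1],dd[0])))
```

```text
cam in tool [-0.0011 -0.0757  0.02  ] cam axis in tool [-0.001  0.275  0.961]
(array([530.4, 182.6]), array([191.7,  99.9]), 83.0)
(array([536.8, 235.5]), array([29.1, 50.3]), 82.9)
[[0.47179725 0.09531955 0.05      ]
 [0.56914955 0.08325336 0.05      ]] [0.5204734  0.08928646 0.05      ]
-7.06540847073827
```

Request:
step_arm(steps=[[-1, 0, 0, 0, -0.94, 0, 0], [-1, 0, 0, 0, -0.94, 0, 0], [-1, 0, 0, 0, -0.94, 0, 0], [-1, 0, 0, 0, -0.94, 0, 0], [-1, 0, 0, 0, -0.94, 0, 0], [-1, 0, 0, 0, -0.94, 0, 0], [-1, 0.01, -0.9, 0.92, 0, 0, 0], [-1, 0.01, -0.9, 0.92, 0, 0, 0], [-1, 0.01, -0.9, 0.92, 0, 0, 0], [-1, 0.01, -0.9, 0.92, 0, 0, 0]])

```text
time: 4.15
position: [0.5088, 0.1043, 0.2749]
tool_rot: [0.924, 0.012, 0.004, 0.383]
ft_force: [0.5, -0.6, 0.0]
grip_width: 0.0871
```

Request:
step_arm(steps=[[-1, 0.01, -0.9, 0.92, 0, 0, 0], [-1, 0.01, -0.9, 0.92, 0, 0, 0], [-1, 0, 0, 0, 0, 0, 0], [-1, 0, 0, 0, 0, 0, 0], [-1, 0, 0, 0, 0, 0, 0], [-1, 0, 0, 0, 0, 0, 0], [-1, 0, 0, 0, 0, 0, 0], [-1, 0, 0, 0, 0, 0, 0], [-1, 0, 0, 0, 0, 0, 0], [-1, 0, 0, 0, 0, 0, 0]])

```text
time: 5.15
position: [0.5093, 0.1034, 0.212]
tool_rot: [0.923, 0.011, 0.005, 0.384]
ft_force: [-1.1, -1.1, -0.0]
grip_width: 0.0869
```

Run:
```python
from g import *
go([.513,-.0835,.024],1.3,-45,.0)
print(st()[0]['q'].round(3))
p,d,i=cam('scene'); save(p[100:400,100:500],'s1')
p,d,i=cam('wrist'); save(p,'w2')
```

```text
t 5.15 tcp [0.5093 0.1034 0.212 ] g [ 0.5121 -0.0128  0.0963] f [-1.1 -1.1 -0. ] w 0.0869
 target tcp [0.5104 0.0324 0.14  ] rot units [ 0.01 -0.01  0.01] | shift if in current axes [-0.03 -0.04  4.04] | after turning [-0.02 -0.03  4.04]
[ 0.153  0.784  1.788 -0.994  0.994  0.88 ]
```

View pics/s1.png

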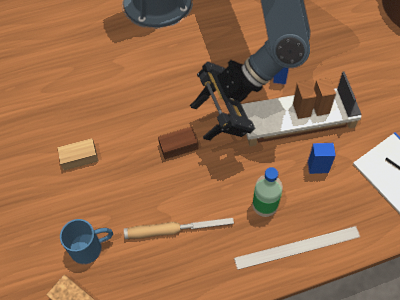

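View pics/w2.png

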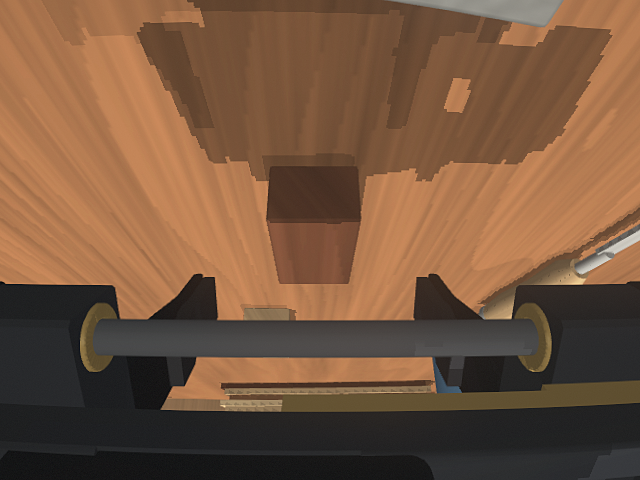

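The scene crop shows the jaws lined up with the dark block at (178,143), and the wrist view shows the block centred between them at (313,225).

Request:
step_arm(steps=[[-1, 0, 0, 0.6, 0, 0, 0], [-1, 0, 0, 0.6, 0, 0, 0], [-1, 0, 0, 0.6, 0, 0, 0], [-1, 0, 0, 0.6, 0, 0, 0], [-1, 0, 0, 0.6, 0, 0, 0], [-1, 0, 0, 0.5, 0, 0, 0], [-1, 0, 0, 0.3, 0, 0, 0], [-1, 0, 0, 0.2, 0, 0, 0], [-1, 0, 0, 0, 0, 0, 0], [-1, 0, 0, 0, 0, 0, 0]])

```text
time: 6.25
position: [0.511, 0.0327, 0.1413]
tool_rot: [0.923, 0.011, 0.005, 0.384]
ft_force: [0.5, -0.5, -0.2]
grip_width: 0.0869
```

Run:
```python
from g import *
go([.513,-.0835,.024],1.3,-45,.0)
print(st()[0]['q'].round(3))
p,d,i=cam('wrist'); save(p,'w3')
```

```text
t 6.25 tcp [0.511  0.0327 0.1413] g [ 0.5139 -0.0835  0.0256] f [ 0.5 -0.5 -0.2] w 0.0869
 target tcp [0.5104 0.0324 0.14  ] rot units [ 0.01 -0.01  0.01] | shift if in current axes [-0.03 -0.03  0.04] | after turning [-0.03 -0.03  0.04]
[ 0.018  0.913  1.833 -1.21   0.859  1.038]
```

View pics/w3.png

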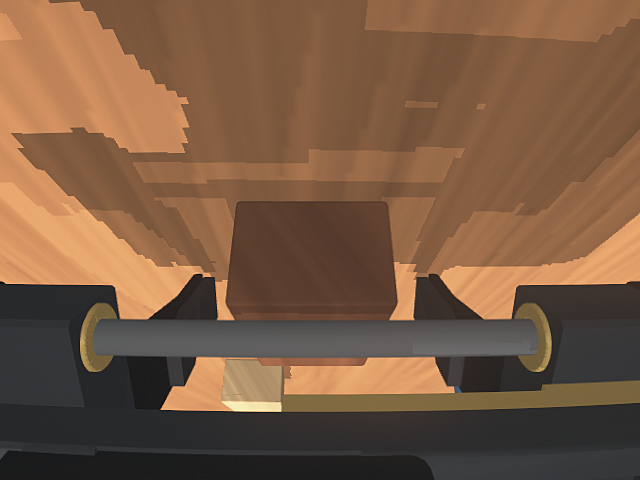

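The block (235–390, 200–300) sits squarely between the jaws, so I'll close and lift.

Request:
step_arm(steps=[[1, 0, 0, 0, 0, 0, 0], [1, 0, 0, 0, 0, 0, 0], [1, 0, 0, 0, 0, 0, 0], [1, 0, 0, 0, 0, 0, 0], [1, 0, 0, 0, 0, 0, 0], [1, 0, 0, 0, 0, 0, 0], [1, 0, 0.2, -0.2, 0, 0, 0], [1, 0, 0.5, -0.5, 0, 0, 0], [1, 0, 0.7, -0.7, 0, 0, 0], [1, 0, 0.7, -0.7, 0, 0, 0]], squeeze=30)

```text
time: 7.3
position: [0.5107, 0.0327, 0.216]
tool_rot: [0.924, 0.011, 0.004, 0.383]
ft_force: [0.9, -0.1, -1.8]
grip_width: 0.0498
```

Request:
step_arm(steps=[[1, 0, 0.7, -0.7, 0, 0, 0], [1, 0, 0.7, -0.7, 0, 0, 0], [1, 0, 0.7, -0.7, 0, 0, 0], [1, 0, 0.7, -0.7, 0, 0, 0], [1, 0, 0.7, -0.7, 0, 0, 0], [1, 0, 0.7, -0.7, 0, 0, 0], [1, 0, 0, 0, 0, 0, 0], [1, 0, 0, 0, 0, 0, 0], [1, 0, 0, 0, 0, 0, 0], [1, 0, 0, 0, 0, 0, 0]])

```text
time: 8.3
position: [0.5105, 0.033, 0.3625]
tool_rot: [0.923, 0.012, 0.003, 0.383]
ft_force: [0.1, 0.1, -1.0]
grip_width: 0.0498
```

Run:
```python
from g import *
# shelf frame
O=np.array([.5387,.2350,0]); ex=np.array([np.cos(np.radians(83)),np.sin(np.radians(83)),0])
go(O+ex*(-.043)+[0,0,.05+.045+.006+.08],-7,45)
print(st()[0]['q'].round(3))
p,d,i=cam('scene'); save(p[100:400,100:500],'s2')
```

```text
t 8.3 tcp [0.5105 0.033  0.3625] g [ 0.513  -0.0832  0.2467] f [ 0.1  0.1 -1. ] w 0.0498
 target tcp [0.5193 0.0772 0.297 ] rot units [11.24  0.02  1.16] | shift if in current axes [ 0.4 -3.1  0.6] | after turning [0.13 0.58 3.12]
[ 0.018  0.505  1.765 -0.92   1.098  0.531]
```

View pics/s2.png

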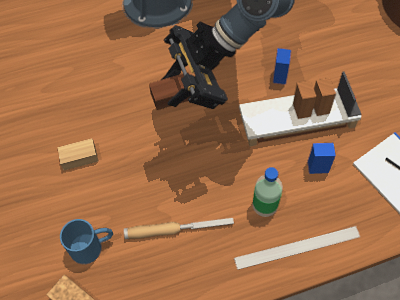

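Request:
step_arm(steps=[[1, 0, 0, 0, 0.94, 0, 0.1], [1, 0, 0, 0, 0.94, 0, 0.1], [1, 0, 0, 0, 0.94, 0, 0.1], [1, 0, 0, 0, 0.94, 0, 0.1], [1, 0, 0, 0, 0.94, 0, 0.1], [1, 0, 0, 0, 0.94, 0, 0.1], [1, 0, 0, 0, 0.94, 0, 0.1], [1, 0, 0, 0, 0.94, 0, 0.1], [1, 0, 0, 0, 0.94, 0, 0.1], [1, 0, 0, 0, 0.94, 0, 0.1]])

```text
time: 9.35
position: [0.5108, 0.0328, 0.3632]
tool_rot: [0.964, -0.048, 0.021, -0.262]
ft_force: [-1.1, 0.5, -1.7]
grip_width: 0.0499
```

Request:
step_arm(steps=[[1, 0, 0, 0, 0.94, 0, 0.1], [1, 0, 0, 0, 0.9, 0, 0.06], [1, 0, 0, 0, 0, 0, 0], [1, 0, 0, 0, 0, 0, 0], [1, 0, 0, 0, 0, 0, 0], [1, 0, 0, 0, 0, 0, 0], [1, 0, 0, 0, 0, 0, 0], [1, 0, 0, 0, 0, 0, 0], [1, 0, 0, 0, 0, 0, 0], [1, 0, 0, 0, 0, 0, 0]])

```text
time: 10.35
position: [0.5109, 0.0331, 0.364]
tool_rot: [0.922, -0.056, 0.025, -0.382]
ft_force: [0.2, -0.4, -1.8]
grip_width: 0.0497
```

```bash
cat >> g.py <<'E'
O=np.array([.5387,.2350,0]); ex=np.array([np.cos(np.radians(83)),np.sin(np.radians(83)),0])
E
python3 - <<'E'
from g import *
go(O+ex*(-.043)+[0,0,.05+.045+.006+.04],-7,45)
print(st()[0]['q'].round(3))
for n in ['scene','top','wrist']:
    p,d,i=cam(n); save(p,n+'3'); np.savez('/tmp/%s3.npz'%n,p=p,d=d,**{k:np.array(v) for k,v in i.items()})
p=cv2.imread('pics/scene3.png');q=cv2.imread('pics/wrist3.png')
cv2.imwrite('pics/c3.png',np.hstack([p[80:280,300:500],q[0:480:2,0:640:2][:200]]))
E
```

```text
t 10.35 tcp [0.5109 0.0331 0.364 ] g [0.5255 0.1481 0.2479] f [ 0.2 -0.4 -1.8] w 0.0497
 target tcp [0.5193 0.0772 0.257 ] rot units [ 0.   -0.02  0.02] | shift if in current axes [0.1  1.76 4.3 ] | after turning [0.12 1.76 4.29]
[-0.329  0.481  1.812  0.836  1.202 -0.668]
```

View pics/wrist3.png

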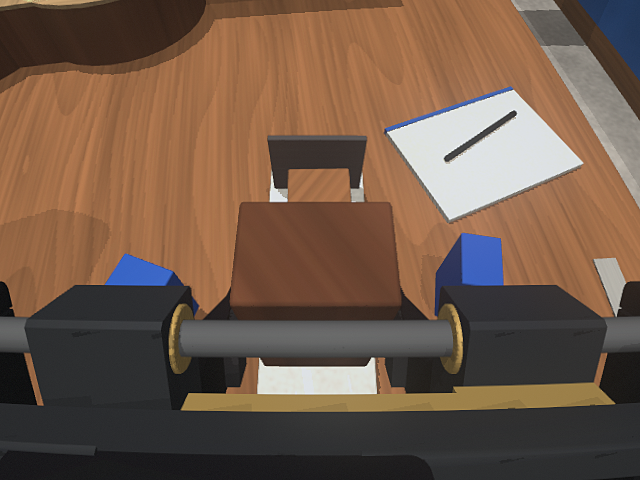

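View pics/scene3.png

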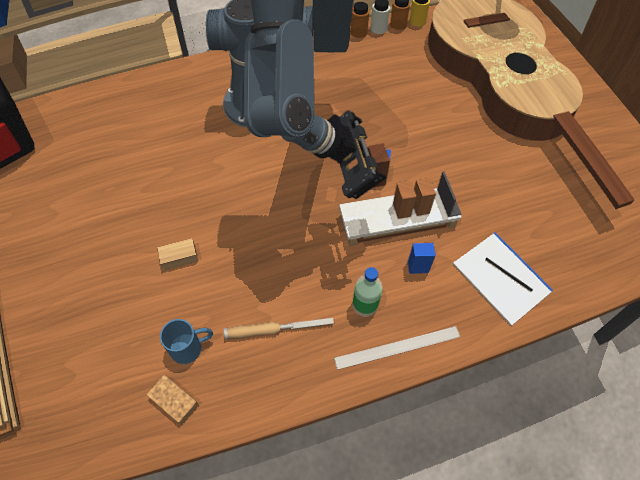

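Dark block is upright at (316,255), in line with the bookend (317,160) and the row (319,185). The grip sits 7 mm off the mid-thickness, so I'm shifting the goal back.

Run:
```python
from g import *
go(O+ex*(-.055)+[0,0,.05+.045+.03],-7,45)
o,p,R,g=st(); print(R.inv().apply([0,0,-1]).round(3))
```

```text
t 10.5 tcp [0.511  0.033  0.3639] g [0.5255 0.148  0.2479] f [ 0.5  0.2 -0.9] w 0.0498
 target tcp [0.5179 0.0653 0.241 ] rot units [ 0.   -0.02  0.02] | shift if in current axes [0.1  2.54 4.41] | after turning [0.12 2.55 4.41]
[-0.004  0.707  0.707]
```

Request:
step_arm(steps=[[1, 0.02, 0.42, 0.73, 0, 0, 0], [1, 0.02, 0.42, 0.73, 0, 0, 0], [1, 0.02, 0.42, 0.73, 0, 0, 0], [1, 0.02, 0.42, 0.73, 0, 0, 0], [1, 0.02, 0.42, 0.73, 0, 0, 0], [1, 0.02, 0.42, 0.73, 0, 0, 0], [1, 0, 0, 0, 0, 0, 0], [1, 0, 0, 0, 0, 0, 0], [1, 0, 0, 0, 0, 0, 0], [1, 0, 0, 0, 0, 0, 0]])

```text
time: 11.5
position: [0.5187, 0.0649, 0.243]
tool_rot: [0.922, -0.056, 0.026, -0.382]
ft_force: [0.2, -0.1, -1.3]
grip_width: 0.0499
```

Run:
```python
from g import *
go(O+ex*(-.055)+[0,0,.05+.045+.00],-7,45)
p,d,i=cam('wrist'); save(p,'w4')
p,d,i=cam('scene'); save(cv2.resize(p[110:260,300:500],None,fx=3,fy=3),'s4')
```

```text
t 11.5 tcp [0.5187 0.0649 0.243 ] g [0.5336 0.1799 0.127 ] f [ 0.2 -0.1 -1.3] w 0.0499
 target tcp [0.5179 0.0653 0.211 ] rot units [ 0.   -0.03  0.03] | shift if in current axes [-0.04  0.9   0.91] | after turning [-0.04  0.9   0.91]
```

View pics/w4.png

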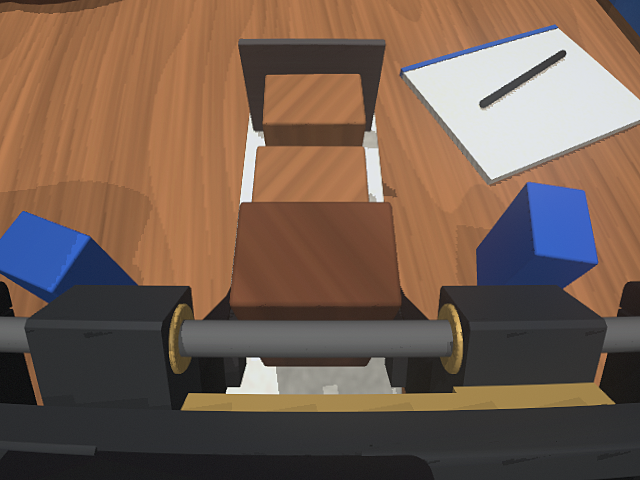

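View pics/s4.png

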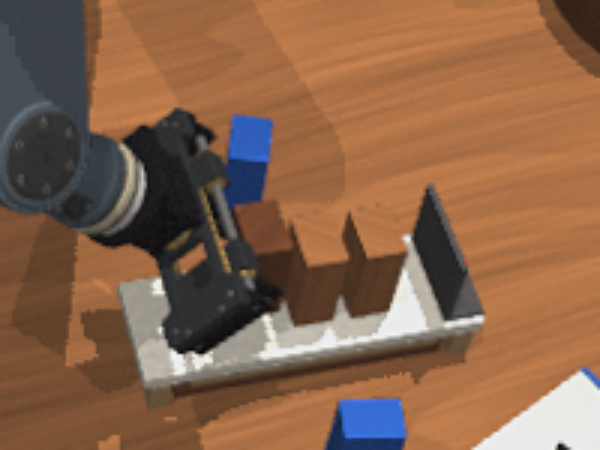

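The wrist view shows dark (316), outer (311), inner (314) and bookend (312) all nearly in line. I'll apply a 1 mm nudge to the left while lowering.

Request:
step_arm(steps=[[1, -0.04, 0.2, 0.2, 0, 0, 0], [1, 0, 0.2, 0.2, 0, 0, 0], [1, 0, 0.2, 0.2, 0, 0, 0], [1, 0, 0.1, 0.1, 0, 0, 0], [1, 0, 0.05, 0.05, 0, 0, 0], [1, 0, 0.05, 0.05, 0, 0, 0], [1, 0, 0, 0, 0, 0, 0], [1, 0, 0, 0, 0, 0, 0], [1, 0, 0, 0, 0, 0, 0], [1, 0, 0, 0, 0, 0, 0]])

```text
time: 12.6
position: [0.5175, 0.0653, 0.2138]
tool_rot: [0.922, -0.056, 0.025, -0.382]
ft_force: [-0.3, -0.1, -0.9]
grip_width: 0.0501
```

Request:
step_arm(steps=[[1, 0, 0.03, 0.03, 0, 0, 0], [1, 0, 0, 0, 0, 0, 0], [1, 0, 0.03, 0.03, 0, 0, 0], [1, 0, 0, 0, 0, 0, 0], [1, 0, 0.02, 0.02, 0, 0, 0], [1, 0, 0, 0, 0, 0, 0], [1, 0, 0, 0, 0, 0, 0], [1, 0, 0, 0, 0, 0, 0], [1, 0, 0, 0, 0, 0, 0], [1, 0, 0, 0, 0, 0, 0]])

```text
time: 13.6
position: [0.5175, 0.0653, 0.211]
tool_rot: [0.922, -0.056, 0.025, -0.382]
ft_force: [-0.7, -1.8, 3.5]
grip_width: 0.0497
```

Contact is felt at 3.5 N up, so I'll release and back off along the tool.

Request:
step_arm(steps=[[-1, 0, 0, 0, 0, 0, 0], [-1, 0, 0, 0, 0, 0, 0], [-1, 0, 0, 0, 0, 0, 0], [-1, 0, 0, 0, 0, 0, 0], [-1, 0, 0, 0, 0, 0, 0], [-1, 0, 0, -0.4, 0, 0, 0], [-1, 0, 0, -0.8, 0, 0, 0], [-1, 0, 0, -0.8, 0, 0, 0], [-1, 0, 0, -0.8, 0, 0, 0], [-1, 0, 0, -0.8, 0, 0, 0]])

```text
time: 14.6
position: [0.5092, 0.0012, 0.2754]
tool_rot: [0.922, -0.056, 0.025, -0.382]
ft_force: [0.2, -0.9, 0.4]
grip_width: 0.0867
```

Run:
```python
from g import *
go([.465,-.3325,.022],-1,-45,.10)
p,d,i=cam('wrist'); save(p,'w5'); np.savez('/tmp/w5.npz',p=p,d=d,**{k:np.array(v) for k,v in i.items()})
print(st()[0]['q'].round(3))
```

```text
t 14.6 tcp [0.5092 0.0012 0.2754] g [0.5238 0.1162 0.1594] f [ 0.2 -0.9  0.4] w 0.0867
 target tcp [ 0.4683 -0.1459  0.2087] rot units [-11.23  -0.03  -0.84] | shift if in current axes [-0.92  6.16 -2.38] | after turning [-1.54  2.29  6.07]
[-0.393  0.638  1.861  0.874  1.095 -0.873]
```

View pics/w5.png

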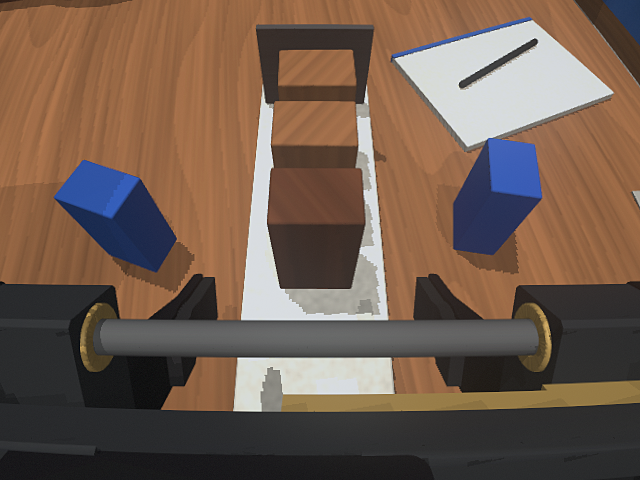

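The dark block stands free at (316,230), in line with the row. Next, the pale block.

Request:
step_arm(steps=[[-1, -0.15, 0.55, -0.83, 0, 0, 0], [-1, -0.15, 0.55, -0.83, 0, 0, 0], [-1, -0.15, 0.55, -0.83, 0, 0, 0], [-1, -0.15, 0.55, -0.83, 0, 0, 0], [-1, -0.15, 0.55, -0.83, 0, 0, 0], [-1, -0.15, 0.55, -0.83, 0, 0, 0], [-1, 0, 0, 0, -0.94, 0, -0.07], [-1, 0, 0, 0, -0.94, 0, -0.07], [-1, 0, 0, 0, -0.94, 0, -0.07], [-1, 0, 0, 0, -0.94, 0, -0.07]])

```text
time: 15.65
position: [0.4689, -0.1406, 0.3043]
tool_rot: [0.991, -0.043, 0.017, -0.126]
ft_force: [-0.2, 0.5, -0.2]
grip_width: 0.087
```

Request:
step_arm(steps=[[-1, 0, 0, 0, -0.94, 0, -0.07], [-1, 0, 0, 0, -0.94, 0, -0.07], [-1, 0, 0, 0, -0.94, 0, -0.07], [-1, 0, 0, 0, -0.94, 0, -0.07], [-1, 0, 0, 0, -0.94, 0, -0.07], [-1, 0, 0, 0, -0.94, 0, -0.07], [-1, 0, 0, 0, -0.94, 0, -0.07], [-1, 0, 0, 0, -0.89, 0, -0.07], [-1, 0, 0, 0, 0, 0, 0], [-1, 0, 0, 0, 0, 0, 0]])

```text
time: 16.65
position: [0.4689, -0.14, 0.3038]
tool_rot: [0.926, -0.009, -0.002, 0.377]
ft_force: [0.8, 0.0, -0.7]
grip_width: 0.0871
```

Run:
```python
from g import *
go([.465,-.3325,.022],-1,-45,.08)
p,d,i=cam('wrist'); save(p,'w6')
print(st()[0]['q'].round(3))
```

```text
t 16.65 tcp [ 0.4689 -0.14    0.3038] g [ 0.4671 -0.2546  0.1864] f [ 0.8  0.  -0.7] w 0.0871
 target tcp [ 0.468  -0.16    0.1945] rot units [-0.09 -0.01 -0.01] | shift if in current axes [-0.03 -2.48  3.68] | after turning [-0.02 -2.52  3.65]
[-0.351  0.56   1.927 -1.205  0.785  0.625]
```

View pics/w6.png

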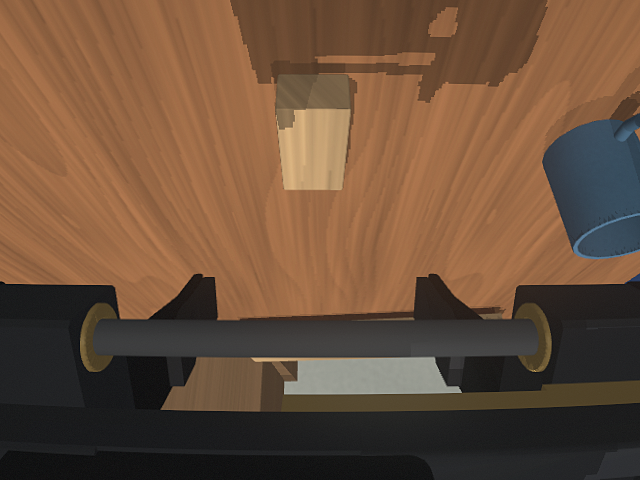

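The pale block is at (313,130), aligned with the jaws. Joint 4 would come near its limit at −45° low down, so I'll pick at −30° tilt and place at +60°.

Run:
```python
from g import *
go([.465,-.3325,.024],-1,-30,.08)
```

```text
t 16.7 tcp [ 0.469  -0.1403  0.304 ] g [ 0.4672 -0.2549  0.1867] f [0.3 0.2 0.1] w 0.0872
 target tcp [ 0.4671 -0.2105  0.2353] rot units [ 1.79 -0.01 -0.02] | shift if in current axes [-0.03  0.09  3.93] | after turning [-0.03  1.06  3.78]
```

Request:
step_arm(steps=[[-1, 0, 0, 0, 0.9, 0, 0], [-1, 0, 0, 0, 0.89, 0, 0], [-1, 0, 0.26, 0.94, 0, 0, 0], [-1, 0, 0.26, 0.94, 0, 0, 0], [-1, 0, 0.26, 0.94, 0, 0, 0], [-1, -0.03, 0.26, 0.94, 0, 0, 0], [-1, 0, 0, 0, 0, 0, 0], [-1, 0, 0, 0, 0, 0, 0], [-1, 0, 0, 0, 0, 0, 0], [-1, 0, 0, 0, 0, 0, 0]])

```text
time: 17.7
position: [0.4675, -0.2094, 0.2368]
tool_rot: [0.965, -0.009, -0.0, 0.26]
ft_force: [-0.5, -0.4, -0.3]
grip_width: 0.0866
```

Run:
```python
from g import *
go([.465,-.3325,.024],-1,-30,.0)
p,d,i=cam('wrist'); save(p,'w7')
print(st()[0]['q'].round(3))
```

```text
t 17.7 tcp [ 0.4675 -0.2094  0.2368] g [ 0.4666 -0.2919  0.095 ] f [-0.5 -0.4 -0.3] w 0.0866
 target tcp [ 0.4664 -0.2505  0.166 ] rot units [ 0.02 -0.03 -0.01] | shift if in current axes [-0.02 -0.    3.27] | after turning [-0.01  0.01  3.27]
[-0.533  0.67   1.908 -1.05   0.526  0.404]
```

View pics/w7.png

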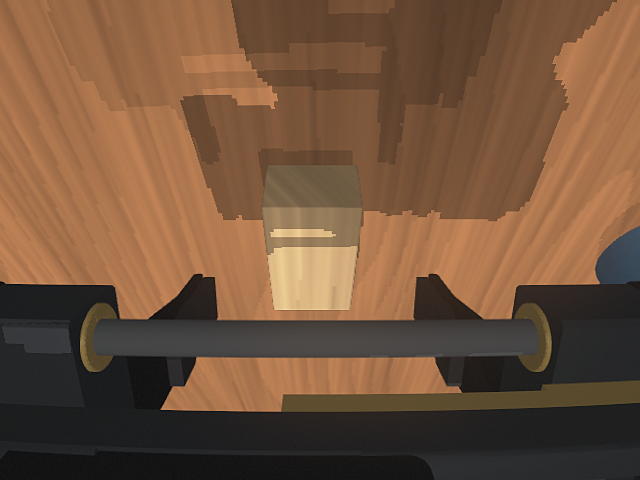

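Request:
step_arm(steps=[[-1, 0, 0, 0, 0.31, 0, 0], [-1, 0, 0, 0, 0.31, 0, 0], [-1, 0, 0, 0, 0, 0, 0], [-1, 0, 0, 0, 0, 0, 0], [-1, 0, 0, 0, 0, 0, 0], [-1, 0, 0, 0, 0, 0, 0], [-1, 0, 0, 0, 0, 0, 0], [-1, 0, 0, 0, 0, 0, 0], [-1, 0, 0, 0, 0, 0, 0], [-1, 0, 0, 0, 0, 0, 0]])

```text
time: 18.75
position: [0.4672, -0.2101, 0.2358]
tool_rot: [0.976, -0.009, -0.001, 0.218]
ft_force: [-0.3, -0.3, 0.4]
grip_width: 0.0869
```

Run:
```python
from g import *
go([.465,-.3325,.024],-1,-25,.0)
print(st()[0]['q'].round(3))
```

```text
t 18.75 tcp [ 0.4672 -0.2101  0.2358] g [ 0.4664 -0.2799  0.0874] f [-0.3 -0.3  0.4] w 0.0869
 target tcp [ 0.4662 -0.2632  0.1726] rot units [ 0.03 -0.02 -0.01] | shift if in current axes [-0.01  0.85  3.19] | after turning [-0.    0.86  3.19]
[-0.552  0.663  1.899 -0.863  0.502  0.22 ]
```

Request:
step_arm(steps=[[-1, 0, 0.43, 0.2, 0, 0, 0], [-1, 0, 0.43, 0.4, 0, 0, 0], [-1, 0, 0, 0.5, 0, 0, 0], [-1, 0, 0, 0.5, 0, 0, 0], [-1, 0, 0, 0.5, 0, 0, 0], [-1, 0, 0, 0.4, 0, 0, 0], [-1, 0, 0, 0.3, 0, 0, 0], [-1, 0, 0, 0.2, 0, 0, 0], [-1, 0, 0, 0.15, 0, 0, 0], [-1, 0, 0, 0, 0, 0, 0]])

```text
time: 19.75
position: [0.4664, -0.2634, 0.1735]
tool_rot: [0.976, -0.009, -0.001, 0.218]
ft_force: [-1.0, -0.2, -0.2]
grip_width: 0.087
```

Run:
```python
from g import *
go([.465,-.3325,.024],-1,-25,.0)
print(st()[0]['q'].round(3))
p,d,i=cam('wrist'); save(p,'w8')
p,d,i=cam('scene'); save(p[150:350,80:380],'s8')
```

```text
t 19.75 tcp [ 0.4664 -0.2634  0.1735] g [ 0.4655 -0.3332  0.0251] f [-1.  -0.2 -0.2] w 0.087
 target tcp [ 0.4662 -0.2632  0.1726] rot units [ 0.03 -0.01 -0.01] | shift if in current axes [-0.01 -0.02  0.03] | after turning [-0.01 -0.02  0.03]
[-0.642  0.797  1.864 -1.054  0.407  0.345]
```

View pics/w8.png

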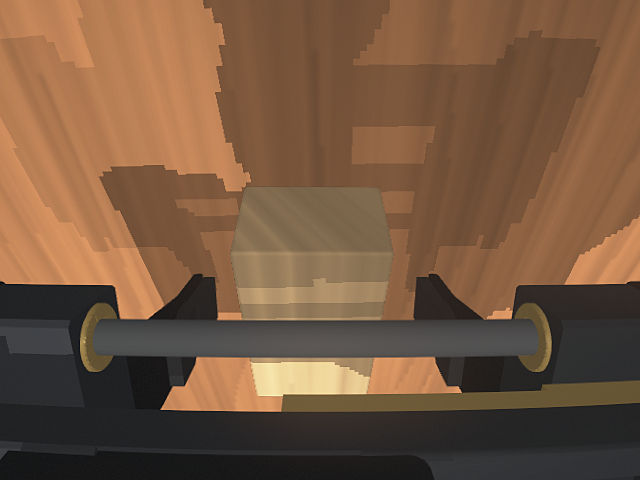

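View pics/s8.png

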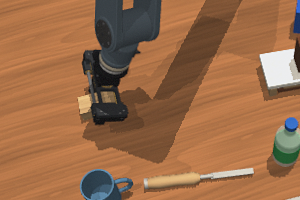

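Pale block centred at (312,220) between the jaws. I'll grip and lift.

Request:
step_arm(steps=[[1, 0, 0, 0, 0, 0, 0], [1, 0, 0, 0, 0, 0, 0], [1, 0, 0, 0, 0, 0, 0], [1, 0, 0, 0, 0, 0, 0], [1, 0, 0, 0, 0, 0, 0], [1, 0, 0, 0, 0, 0, 0], [1, 0, 0.1, -0.2, 0, 0, 0], [1, 0, 0.2, -0.4, 0, 0, 0], [1, 0, 0.36, -0.8, 0, 0, 0], [1, 0, 0.36, -0.8, 0, 0, 0]], squeeze=30)

```text
time: 20.85
position: [0.466, -0.2625, 0.2347]
tool_rot: [0.976, -0.009, -0.001, 0.218]
ft_force: [-0.8, -0.5, -1.5]
grip_width: 0.0497
```

Request:
step_arm(steps=[[1, 0, 0.36, -0.8, 0, 0, 0], [1, 0, 0.36, -0.8, 0, 0, 0], [1, 0, 0.36, -0.8, 0, 0, 0], [1, 0, 0.36, -0.8, 0, 0, 0], [1, 0, 0.36, -0.8, 0, 0, 0], [1, 0, 0.2, -0.4, 0, 0, 0], [1, 0, 0, 0, 0, 0, 0], [1, 0, 0, 0, 0, 0, 0], [1, 0, 0, 0, 0, 0, 0], [1, 0, 0, 0, 0, 0, 0]])

```text
time: 21.85
position: [0.4658, -0.2609, 0.354]
tool_rot: [0.976, -0.009, -0.002, 0.217]
ft_force: [-0.1, -0.5, -2.1]
grip_width: 0.0496
```

Run:
```python
from g import *
go(O+ex*(-.100)+[0,0,.05+.045+.10],-7,65)
print(st()[0]['q'].round(3))
```

```text
t 21.85 tcp [ 0.4658 -0.2609  0.354 ] g [ 0.4646 -0.3305  0.2055] f [-0.1 -0.5 -2.1] w 0.0496
 target tcp [ 0.5084 -0.0118  0.2643] rot units [11.25  0.28  0.78] | shift if in current axes [  1.53 -10.57  -0.99] | after turning [ 0.48 -1.02 10.67]
[-0.639  0.466  1.779 -0.558  0.709 -0.226]
```

Request:
step_arm(steps=[[1, 0, 0, 0, 0.94, 0.02, 0.065], [1, 0, 0, 0, 0.94, 0.02, 0.065], [1, 0, 0, 0, 0.94, 0.02, 0.065], [1, 0, 0, 0, 0.94, 0.02, 0.065], [1, 0, 0, 0, 0.94, 0.02, 0.065], [1, 0, 0, 0, 0.94, 0.02, 0.065], [1, 0, 0, 0, 0.94, 0.02, 0.065], [1, 0, 0, 0, 0.94, 0.02, 0.065], [1, 0, 0, 0, 0.94, 0.02, 0.065], [1, 0, 0, 0, 0.94, 0.02, 0.065]])

```text
time: 22.85
position: [0.466, -0.2616, 0.3545]
tool_rot: [0.904, -0.046, 0.027, -0.424]
ft_force: [0.1, -0.1, -1.0]
grip_width: 0.0498
```

Request:
step_arm(steps=[[1, 0, 0, 0, 0.94, 0.02, 0.065], [1, 0, 0, 0, 0.91, 0.02, 0.065], [1, 0, 0, 0, 0, 0, 0], [1, 0, 0, 0, 0, 0, 0], [1, 0, 0, 0, 0, 0, 0], [1, 0, 0, 0, 0, 0, 0], [1, 0, 0, 0, 0, 0, 0], [1, 0, 0, 0, 0, 0, 0], [1, 0, 0, 0, 0, 0, 0], [1, 0, 0, 0, 0, 0, 0]])

```text
time: 23.85
position: [0.466, -0.261, 0.3553]
tool_rot: [0.843, -0.051, 0.031, -0.535]
ft_force: [0.3, 0.1, -1.2]
grip_width: 0.0496
```

Run:
```python
from g import *
go(O+ex*(-.100)+[0,0,.05+.045+.08],-7,65)
print(st()[0]['q'].round(3))
```

```text
t 23.85 tcp [ 0.466  -0.261   0.3553] g [ 0.4837 -0.1136  0.2856] f [ 0.3  0.1 -1.2] w 0.0496
 target tcp [ 0.5084 -0.0118  0.2443] rot units [ 0.02  0.02 -0.01] | shift if in current axes [ 0.5  -0.27 11.03] | after turning [ 0.47 -0.25 11.03]
[-0.878  0.636  1.635  0.735  1.775 -0.966]
```

Request:
step_arm(steps=[[1, 0.04, -0.02, 0.9, 0, 0, 0], [1, 0.04, -0.02, 0.9, 0, 0, 0], [1, 0.04, -0.02, 0.9, 0, 0, 0], [1, 0.04, -0.02, 0.9, 0, 0, 0], [1, 0.04, -0.02, 0.9, 0, 0, 0], [1, 0.04, -0.02, 0.9, 0, 0, 0], [1, 0.04, -0.02, 0.9, 0, 0, 0], [1, 0.04, -0.02, 0.9, 0, 0, 0], [1, 0.04, -0.02, 0.9, 0, 0, 0], [1, 0.04, -0.02, 0.8, 0, 0, 0]])

```text
time: 24.85
position: [0.5003, -0.0593, 0.2649]
tool_rot: [0.842, -0.051, 0.031, -0.535]
ft_force: [-1.3, 0.4, -0.9]
grip_width: 0.0496
```

Request:
step_arm(steps=[[1, 0.04, -0.02, 0.6, 0, 0, 0], [1, 0.04, -0.02, 0.6, 0, 0, 0], [1, 0, 0, 0.4, 0, 0, 0], [1, 0, 0, 0.3, 0, 0, 0], [1, 0, 0, 0.2, 0, 0, 0], [1, 0, 0, 0, 0, 0, 0], [1, 0, 0, 0, 0, 0, 0], [1, 0, 0, 0, 0, 0, 0], [1, 0, 0, 0, 0, 0, 0], [1, 0, 0, 0, 0, 0, 0]])

```text
time: 25.85
position: [0.5079, -0.0131, 0.244]
tool_rot: [0.842, -0.051, 0.031, -0.535]
ft_force: [0.5, -0.9, -1.5]
grip_width: 0.0499
```

Run:
```python
from g import *
go(O+ex*(-.100)+[0,0,.05+.045+.00],-7,65)
o,p,R,g=st();print(o['q'].round(3), R.inv().apply([0,0,-1]).round(3))
p,d,i=cam('wrist'); save(p,'w9')
p,d,i=cam('scene'); save(cv2.resize(p[110:260,300:500],None,fx=3,fy=3),'s9')
```

```text
t 25.85 tcp [ 0.5079 -0.0131  0.244 ] g [0.5256 0.1343 0.1743] f [ 0.5 -0.9 -1.5] w 0.0499
 target tcp [ 0.5084 -0.0118  0.1643] rot units [ 0.02  0.02 -0.01] | shift if in current axes [0.02 2.86 1.4 ] | after turning [0.01 2.86 1.4 ]
[-0.465  0.773  1.87   1.065  1.342 -1.089] [0.002 0.905 0.425]
```

View pics/w9.png

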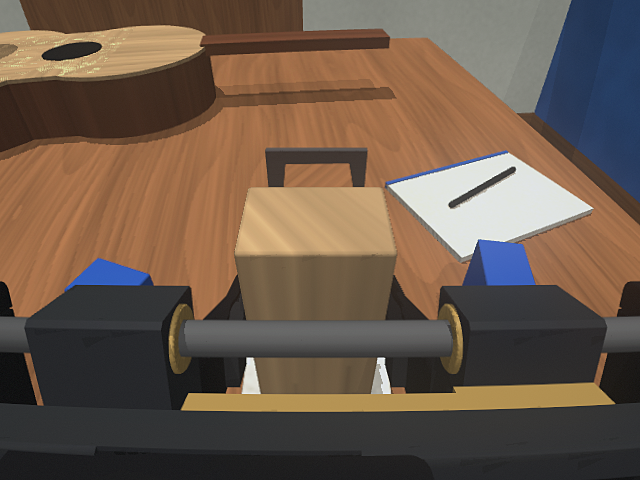

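View pics/s9.png

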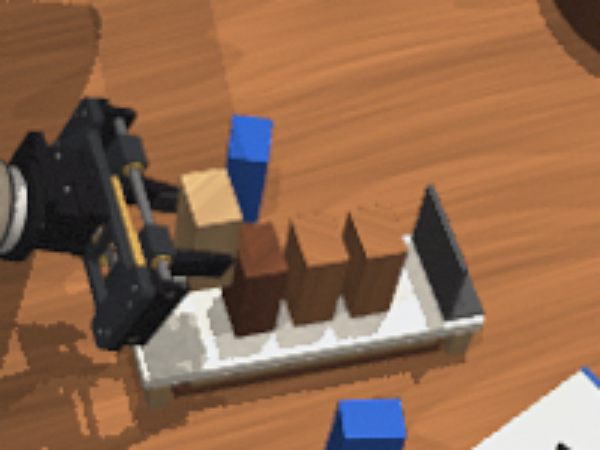

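The pale block is upright at (315,220), held above the shelf behind the dark one. I'll lower it.

Request:
step_arm(steps=[[1, 0, 0.4, 0.18, 0, 0, 0], [1, 0, 0.5, 0.23, 0, 0, 0], [1, 0, 0.5, 0.24, 0, 0, 0], [1, 0, 0.5, 0.25, 0, 0, 0], [1, 0, 0.3, 0.15, 0, 0, 0], [1, 0, 0.2, 0.1, 0, 0, 0], [1, 0, 0.1, 0.05, 0, 0, 0], [1, 0, 0.1, 0.05, 0, 0, 0], [1, 0, 0, 0, 0, 0, 0], [1, 0, 0, 0, 0, 0, 0]])

```text
time: 26.95
position: [0.5078, -0.0121, 0.1721]
tool_rot: [0.842, -0.051, 0.031, -0.535]
ft_force: [-0.4, -0.1, -1.6]
grip_width: 0.0498
```

Run:
```python
from g import *
go(O+ex*(-.100)+[0,0,.05+.045+.00],-7,65)
p,d,i=cam('wrist'); save(p,'w10')
```

```text
t 26.95 tcp [ 0.5078 -0.0121  0.1721] g [0.5255 0.1354 0.1024] f [-0.4 -0.1 -1.6] w 0.0498
 target tcp [ 0.5084 -0.0118  0.1643] rot units [ 0.02  0.02 -0.01] | shift if in current axes [0.02 0.27 0.14] | after turning [0.02 0.28 0.14]
```

View pics/w10.png

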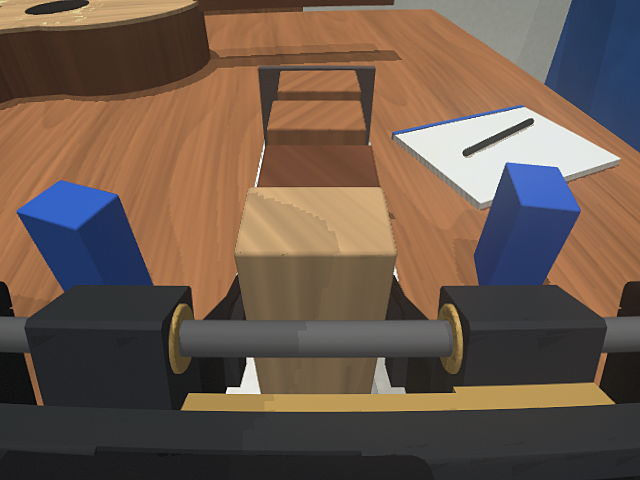

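Request:
step_arm(steps=[[1, 0, 0.1, 0.05, 0, 0, 0], [1, 0, 0.08, 0.04, 0, 0, 0], [1, 0, 0.04, 0.02, 0, 0, 0], [1, 0, 0, 0, 0, 0, 0], [1, 0, 0.03, 0.01, 0, 0, 0], [1, 0, 0, 0, 0, 0, 0], [1, 0, 0.03, 0.01, 0, 0, 0], [1, 0, 0, 0, 0, 0, 0], [1, 0, 0, 0, 0, 0, 0], [1, 0, 0, 0, 0, 0, 0]])

```text
time: 28.0
position: [0.5077, -0.012, 0.1644]
tool_rot: [0.842, -0.051, 0.031, -0.536]
ft_force: [-0.2, -0.4, 3.5]
grip_width: 0.0498
```

Contact at 3.5 N. I'll release and back off.

Request:
step_arm(steps=[[-1, 0, 0, 0, 0, 0, 0], [-1, 0, 0, 0, 0, 0, 0], [-1, 0, 0, 0, 0, 0, 0], [-1, 0, 0, 0, 0, 0, 0], [-1, 0, 0, 0, 0, 0, 0], [-1, 0, 0, -0.4, 0, 0, 0], [-1, 0, 0, -0.8, 0, 0, 0], [-1, 0, 0, -0.8, 0, 0, 0], [-1, 0, 0, -0.8, 0, 0, 0], [-1, 0, 0, -0.8, 0, 0, 0]])

```text
time: 29.0
position: [0.4978, -0.0943, 0.2028]
tool_rot: [0.842, -0.051, 0.031, -0.535]
ft_force: [0.3, -1.0, 0.1]
grip_width: 0.0869
```

```bash
cat > row.py <<'E'
from g import *
from m import rect
import sys
ey=np.array([-ex[1],ex[0],0])
def shelfxy(Q): return np.stack([(Q-O)@ex,(Q-O)@ey],1)
def look(n,tag):
    p,d,i=cam(n); save(p,n+tag); v,u=np.mgrid[0:480,0:640]
    Q=pts(np.stack([u.ravel(),v.ravel()],1),d.ravel(),i); S=shelfxy(Q)*1000; z=Q[:,2]
    C=cv2.cvtColor(p,cv2.COLOR_RGB2HSV).reshape(-1,3).astype(int)
    ok=(d.ravel()>0)&(abs(S[:,1])<60)&(abs(S[:,0])<170)
    m=ok&(abs(z-.05)<.004)&(p.reshape(-1,3).min(1)>110); print(n,'board',rect(S[m]/1000),z[m].mean().round(4))
    top=ok&(abs(z-.140)<.0035)
    hist={}
    lab=top.reshape(480,640).astype(np.uint8)
    # split by x profile
    xs=np.sort(S[top][:,0]); print(' x hist',np.histogram(xs,np.arange(-120,125,6)))if 0 else None
    nn,L,stt,_=cv2.connectedComponentsWithStats(lab,connectivity=4)
    for j in range(1,nn):
        if stt[j,4]>60:
            s=S[L.ravel()==j]; print('  top blob',stt[j,4],'x %.1f..%.1f y %.1f..%.1f'%(*np.percentile(s[:,0],[1,99]),*np.percentile(s[:,1],[1,99])),rect(s/1000), 'hsv',np.median(C[L.ravel()==j],axis=0))
    m=ok&(S[:,0]>60)&(z>.06)&(z<.125)&(p.reshape(-1,3).max(1)<90)
    if m.sum(): print('  bookend',m.sum(),np.percentile(S[m][:,0],[2,25,50,75,98]).round(1),'y',np.percentile(S[m][:,1],[1,99]).round(1))
    return p,d,i
if __name__=='__main__':
    for n in sys.argv[2:]: look(n,sys.argv[1])
E
python3 row.py 11 top scene wrist; python3 -c "
from g import *
go(O+ex*(-.16)+[0,0,.075+.10],-7,0)"
```

```text
top board (array([ 0.3, -0.6]), array([297.9, 101.2]), 0.2) 0.0507
  top blob 333 x 34.8..71.2 y -26.5..23.4 (array([53.1, -1.4]), array([37.1, 50.4]), 1.8) hsv [ 13. 136. 162.]
  top blob 298 x -13.1..21.4 y -25.0..24.4 (array([ 4.1, -0.2]), array([35.5, 51.1]), 0.7) hsv [ 13. 136. 163.]
  top blob 329 x -64.7..-29.0 y -25.7..23.4 (array([-46.7,  -1.3]), array([50.8, 36.8]), 89.7) hsv [ 10. 134. 116.]
  top blob 322 x -110.2..-74.7 y -24.0..24.7 (array([-92.3,   0.5]), array([36.6, 50.3]), 0.8) hsv [ 17.  98. 186.]
  bookend 365 [113.4 114.5 115.  115.6 116.6] y [-41.6  44.8]
scene board (array([-1. , -1.3]), array([103.5, 297.1]), 89.9) 0.0495
  top blob 176 x 33.6..70.8 y -26.7..21.4 (array([52. , -2.4]), array([39. , 50.4]), 0.1) hsv [ 12. 151. 187.]
  top blob 205 x -15.2..19.9 y -24.7..24.0 (array([ 2.2, -0.6]), array([36.5, 50.5]), 1.5) hsv [ 12. 151. 187.]
  top blob 219 x -65.3..-31.3 y -26.2..24.8 (array([-48.3,  -0.8]), array([53.4, 34.6]), 89.1) hsv [ 10. 151. 122.]
  top blob 224 x -110.2..-74.7 y -24.5..25.1 (array([-92.5,   0.7]), array([35.9, 51.5]), 0.4) hsv [ 17. 11
[... 200 characters left out ...]
.5]), array([36.8, 49.6]), 1.3) hsv [ 13. 139. 155.]
  top blob 1644 x -15.2..20.7 y -22.9..25.9 (array([3.2, 1.4]), array([50.3, 37.7]), 89.8) hsv [ 13. 138. 156.]
  top blob 2344 x -66.2..-31.6 y -23.7..25.1 (array([-48.6,   0.7]), array([50.1, 36.5]), 90.0) hsv [ 10. 132. 108.]
  top blob 3638 x -111.6..-76.3 y -22.2..26.5 (array([-93.8,   2.2]), array([37.3, 50.1]), 0.3) hsv [ 17. 104. 192.]
  bookend 1289 [112.1 113.2 113.7 114.3 115.4] y [-42.8  45.9]
t 29.15 tcp [ 0.4982 -0.0944  0.2027] g [0.5163 0.0529 0.1329] f [-0.2  1.  -0.4] w 0.0871
 target tcp [0.5192 0.0762 0.339 ] rot units [-8.1   0.   -0.01] | shift if in current axes [-0.   -7.86  3.9 ] | after turning [ 0.   -6.88 -5.45]
```

View pics/wrist11.png

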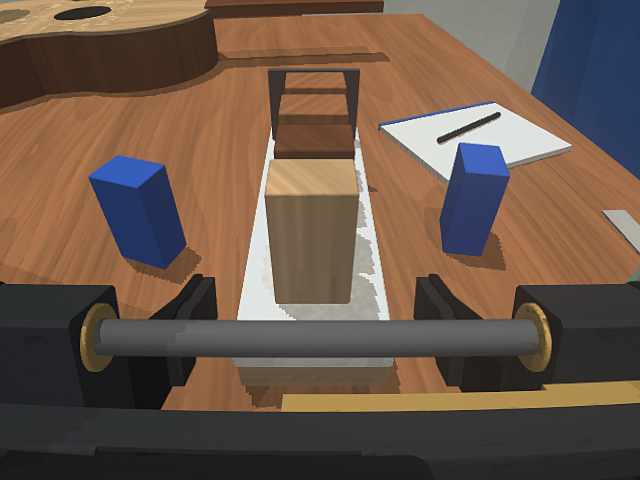

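All four stand, with y offsets within about 1–2 mm of the centre line and yaws within 2°. The bookend face is at shelf x≈114 mm and pale must travel about 80 mm. I'll push low with the fingertips on pale's back face (shelf x≈−111), tool tilted 35°, jaws nearly shut.

```bash
python3 -c "
from g import *
go(O+ex*(-.165)+[0,0,.0735+.07],-7,35)"
```

```text
t 29.15 tcp [ 0.4982 -0.0944  0.2027] g [0.5163 0.0529 0.1329] f [-0.2  1.  -0.4] w 0.0871
 target tcp [ 0.5071 -0.0221  0.2778] rot units [-3.73  0.   -0.01] | shift if in current axes [-0.   -3.96  1.36] | after turning [ 0.   -4.11 -0.79]
```

Request:
step_arm(steps=[[0.6, 0, -0.9, -0.43, 0, 0, 0], [0.6, 0, -0.9, -0.43, 0, 0, 0], [0.6, 0, -0.9, -0.42, 0, 0, 0], [0.6, 0, 0, 0, -0.93, 0, 0], [0.6, 0, 0, 0, -0.93, 0, 0], [0.6, 0, 0, 0, -0.93, 0, 0], [0.6, 0, 0, 0, -0.93, 0, 0], [0.6, 0, -0.8, 0.55, 0, 0, 0], [0.6, 0, -0.8, 0.55, 0, 0, 0], [0.6, 0, -0.8, 0.55, 0, 0, 0]])

```text
time: 30.15
position: [0.5064, -0.0193, 0.2774]
tool_rot: [0.952, -0.057, 0.016, -0.302]
ft_force: [-0.3, 0.4, 0.4]
grip_width: 0.0197
```

```bash
python3 -c "
from g import *
go(O+ex*(-.155)+[0,0,.0735+.00],-7,35)
print(st()[0]['q'].round(3))
p,d,i=cam('wrist'); save(p,'w12')
"
```

```text
t 30.15 tcp [ 0.5064 -0.0193  0.2774] g [0.5171 0.0745 0.1433] f [-0.3  0.4  0.4] w 0.0197
 target tcp [ 0.5083 -0.0122  0.2078] rot units [-0.02  0.03 -0.  ] | shift if in current axes [0.05 1.36 2.44] | after turning [0.04 1.36 2.45]
[-0.399  0.613  1.853  0.714  1.004 -0.773]
```

View pics/w12.png

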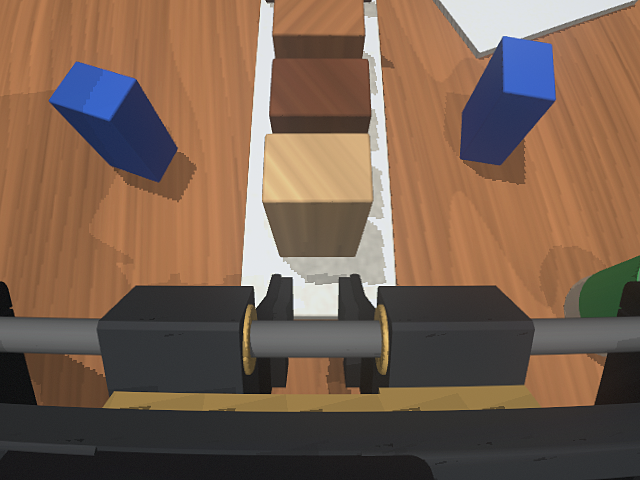

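Fingertips at (315,310) are centred behind pale (317,200). I'll descend.

Request:
step_arm(steps=[[0.6, 0.01, 0.22, 0.4, 0, 0, 0], [0.6, 0.01, 0.28, 0.5, 0, 0, 0], [0.6, 0.01, 0.28, 0.5, 0, 0, 0], [0.6, 0.01, 0.25, 0.45, 0, 0, 0], [0.6, 0, 0.18, 0.32, 0, 0, 0], [0.6, 0, 0.1, 0.18, 0, 0, 0], [0.6, 0, 0.03, 0.06, 0, 0, 0], [0.6, 0, 0, 0, 0, 0, 0], [0.6, 0, 0, 0, 0, 0, 0], [0.6, 0, 0, 0, 0, 0, 0]])

```text
time: 31.2
position: [0.5088, -0.014, 0.2096]
tool_rot: [0.952, -0.057, 0.017, -0.301]
ft_force: [-0.8, -0.2, -1.3]
grip_width: 0.0178
```

```bash
cat > pst.py <<'E'
from g import *
o,p,R,g=st(); s=(g-O); ey=np.array([-ex[1],ex[0],0])
print('t',o['time'],'grasp shelf x %.4f y %.4f z %.4f'%(s@ex,s@ey,g[2]),'F along row %.1f, z %.1f'%(o['ft_force']@ex,o['ft_force'][2]),'est tip contact x %.4f'%(s@ex+.0181))
print('25mm along row in units',R.inv().apply(ex).round(3), 'q4',o['q'][3].round(3))
E
python3 pst.py
```

```text
t 31.2 grasp shelf x -0.1565 y -0.0003 z 0.0755 F along row -0.3, z -1.3 est tip contact x -0.1384
25mm along row in units [ 0.002 -0.818  0.575] q4 0.797
```

Request:
step_arm(steps=[[0.6, 0, -0.13, 0.15, 0, 0, 0], [0.6, 0, -0.16, 0.12, 0, 0, 0], [0.6, 0, -0.16, 0.115, 0, 0, 0], [0.6, 0, -0.16, 0.115, 0, 0, 0], [0.6, 0, -0.12, 0.085, 0, 0, 0], [0.6, 0, -0.1, 0.07, 0, 0, 0], [0.6, 0, -0.1, 0.07, 0, 0, 0], [0.6, 0, -0.1, 0.07, 0, 0, 0], [0.6, 0, -0.1, 0.07, 0, 0, 0], [0.6, 0, -0.1, 0.07, 0, 0, 0]])

```text
time: 32.2
position: [0.5133, 0.0244, 0.2077]
tool_rot: [0.952, -0.058, 0.017, -0.301]
ft_force: [0.4, -1.8, 0.6]
grip_width: 0.0173
```

```bash
python3 pst.py; python3 -c "
from g import *
p,d,i=cam('wrist'); save(p,'w13')
p,d,i=cam('scene'); save(cv2.resize(p[110:260,300:500],None,fx=3,fy=3),'s13')"
```

```text
t 32.2 grasp shelf x -0.1179 y -0.0001 z 0.0735 F along row -1.7, z 0.6 est tip contact x -0.0998
25mm along row in units [ 0.002 -0.818  0.575] q4 0.844
```

View pics/w13.png

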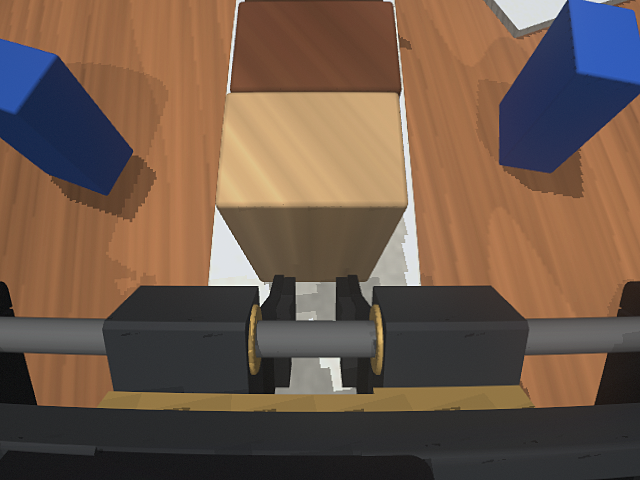

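View pics/s13.png

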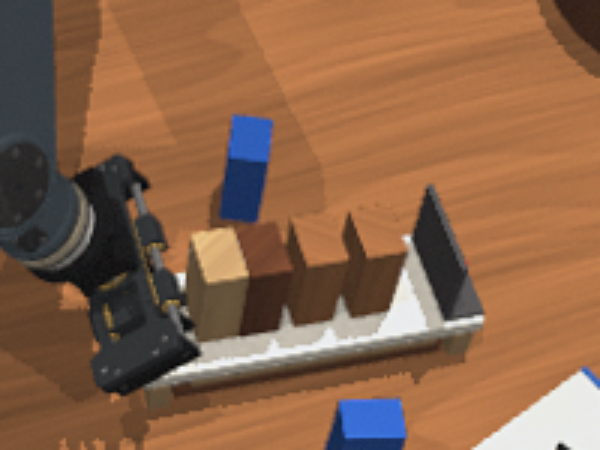

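Pale is upright and has closed on the dark block, with a force of about 2 N. I'll keep pushing.

Request:
step_arm(steps=[[0.6, 0, -0.13, 0.092, 0, 0, 0], [0.6, 0, -0.13, 0.092, 0, 0, 0], [0.6, 0, -0.13, 0.092, 0, 0, 0], [0.6, 0, -0.13, 0.092, 0, 0, 0], [0.6, 0, -0.13, 0.092, 0, 0, 0], [0.6, 0, -0.13, 0.092, 0, 0, 0], [0.6, 0, -0.13, 0.092, 0, 0, 0], [0.6, 0, -0.13, 0.092, 0, 0, 0], [0.6, 0, -0.13, 0.092, 0, 0, 0], [0.6, 0, -0.13, 0.092, 0, 0, 0]])

```text
time: 33.3
position: [0.5181, 0.0642, 0.2076]
tool_rot: [0.952, -0.058, 0.017, -0.301]
ft_force: [-0.3, -3.2, 1.9]
grip_width: 0.0173
```

```bash
python3 pst.py; python3 row.py 14 top
```

```text
t 33.3 grasp shelf x -0.0778 y 0.0001 z 0.0734 F along row -3.2, z 1.9 est tip contact x -0.0597
25mm along row in units [ 0.002 -0.818  0.575] q4 0.886
top board (array([0., 0.]), array([0., 0.]), 0.0) nanrow.py:11: RuntimeWarning: Mean of empty slice.
  m=ok&(abs(z-.05)<.004)&(p.reshape(-1,3).min(1)>110); print(n,'board',rect(S[m]/1000),z[m].mean().round(4))
  ret = ret.dtype.type(ret / rcount)
```

View pics/top14.png

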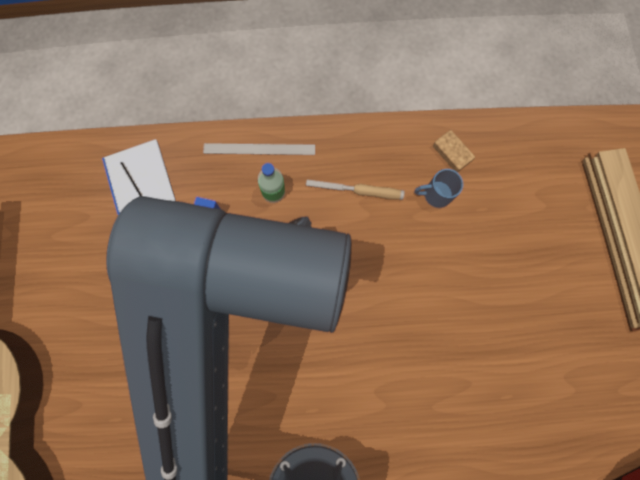

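The top view is blocked by the arm, so I'll use scene and force readings.

Request:
step_arm(steps=[[0.6, 0, -0.1, 0.07, 0, 0, 0], [0.6, 0, -0.1, 0.07, 0, 0, 0], [0.6, 0, -0.1, 0.07, 0, 0, 0], [0.6, 0, -0.1, 0.07, 0, 0, 0], [0.6, 0, -0.1, 0.07, 0, 0, 0], [0.6, 0, -0.07, 0.049, 0, 0, 0], [0.6, 0, -0.07, 0.049, 0, 0, 0], [0.6, 0, -0.07, 0.049, 0, 0, 0], [0.6, 0, 0, 0, 0, 0, 0], [0.6, 0, 0, 0, 0, 0, 0]])

```text
time: 34.35
position: [0.5206, 0.0857, 0.2076]
tool_rot: [0.952, -0.058, 0.017, -0.301]
ft_force: [0.0, -1.9, -0.3]
grip_width: 0.0174
```

```bash
python3 pst.py; python3 row.py 15 scene;python3 -c "
from h import *
p=cv2.imread('pics/scene15.png'); cv2.imwrite('pics/s15.png',cv2.resize(p[110:260,300:500],None,fx=3,fy=3))"
```

```text
t 34.35 grasp shelf x -0.0560 y 0.0004 z 0.0735 F along row -1.9, z -0.3 est tip contact x -0.0379
25mm along row in units [ 0.002 -0.818  0.576] q4 0.907
scene board (array([-0.8, -2.2]), array([100.9, 296.9]), 89.7) 0.0494
  top blob 807 x -35.3..103.5 y -26.5..23.9 (array([34.2, -1.8]), array([ 54.7, 142.8]), 88.1) hsv [ 13. 150. 181.]
  bookend 374 [ 62.   77.   95.  112.2 117.2] y [-46.2  34.9]
```

View pics/s15.png

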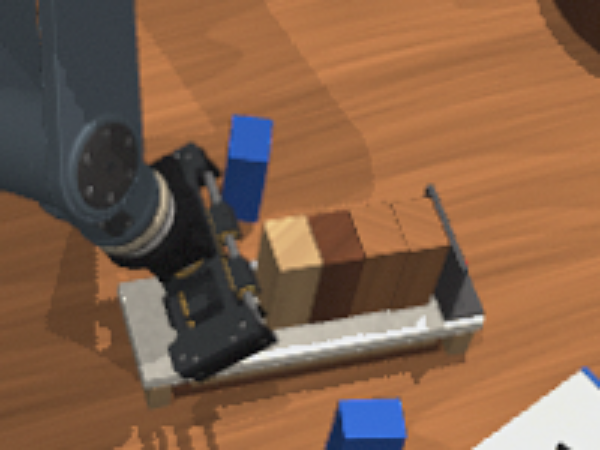

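The row is closed up at −36…106, with about 7 mm left to the bookend. I'll creep in.

Request:
step_arm(steps=[[0.6, 0, -0.04, 0.028, 0, 0, 0], [0.6, 0, -0.04, 0.028, 0, 0, 0], [0.6, 0, -0.04, 0.028, 0, 0, 0], [0.6, 0, -0.03, 0.021, 0, 0, 0], [0.6, 0, 0, 0, 0, 0, 0], [0.6, 0, 0, 0, 0, 0, 0], [0.6, 0, 0, 0, 0, 0, 0], [0.6, 0, 0, 0, 0, 0, 0], [0.6, 0, 0, 0, 0, 0, 0], [0.6, 0, 0, 0, 0, 0, 0]])

```text
time: 35.4
position: [0.5212, 0.09, 0.2076]
tool_rot: [0.952, -0.058, 0.017, -0.301]
ft_force: [0.9, -1.9, 0.1]
grip_width: 0.0177
```

Request:
step_arm(steps=[[0.6, 0, -0.02, 0.014, 0, 0, 0], [0.6, 0, -0.02, 0.014, 0, 0, 0], [0.6, 0, 0, 0, 0, 0, 0], [0.6, 0, 0, 0, 0, 0, 0], [0.6, 0, 0, 0, 0, 0, 0], [0.6, 0, 0, 0, 0, 0, 0], [0.6, 0, 0, 0, 0, 0, 0], [0.6, 0, 0, 0, 0, 0, 0], [0.6, 0, 0, 0, 0, 0, 0], [0.6, 0, 0, 0, 0, 0, 0]])

```text
time: 36.4
position: [0.5213, 0.0912, 0.2076]
tool_rot: [0.952, -0.058, 0.017, -0.301]
ft_force: [-0.1, -2.4, 0.9]
grip_width: 0.0174
```

```bash
python3 pst.py; python3 row.py 16 scene;python3 -c "
from h import *
p=cv2.imread('pics/scene16.png'); cv2.imwrite('pics/s16.png',cv2.resize(p[150:250,360:480],None,fx=6,fy=6,interpolation=cv2.INTER_CUBIC))"
```

```text
t 36.4 grasp shelf x -0.0505 y 0.0003 z 0.0735 F along row -2.4, z 0.9 est tip contact x -0.0324
25mm along row in units [ 0.002 -0.818  0.575] q4 0.912
scene board (array([-0.4, -0.5]), array([297.2, 103.6]), 0.3) 0.0494
  top blob 829 x -31.7..108.7 y -27.7..23.7 (array([38.7, -1.3]), array([ 53.7, 145.1]), 88.3) hsv [ 13. 150. 180.]
  bookend 375 [ 61.4  77.4  94.6 111.4 116.6] y [-46.3  -6. ]
```

View pics/s16.png

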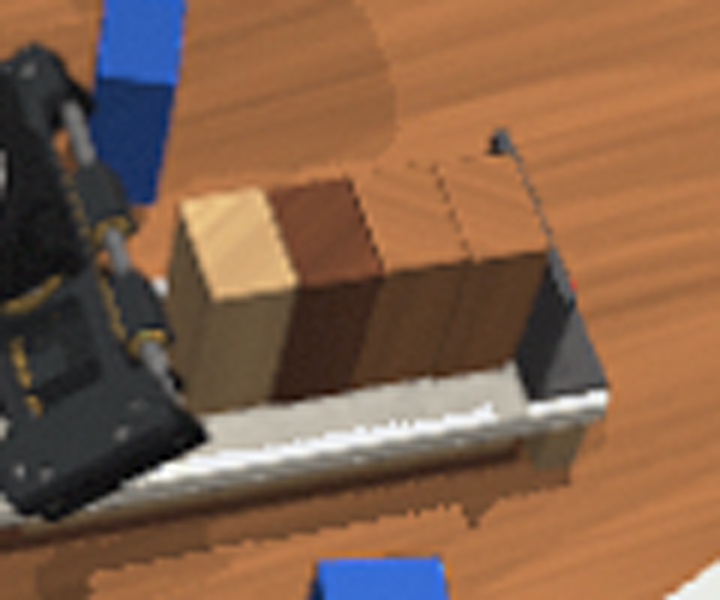

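Still a small gap and no force rise, so I'll continue in 1 mm creeps.

Request:
step_arm(steps=[[0.6, 0, -0.02, 0.014, 0, 0, 0], [0.6, 0, 0, 0, 0, 0, 0], [0.6, 0, -0.02, 0.014, 0, 0, 0], [0.6, 0, 0, 0, 0, 0, 0], [0.6, 0, 0, 0, 0, 0, 0], [0.6, 0, 0, 0, 0, 0, 0], [0.6, 0, 0, 0, 0, 0, 0], [0.6, 0, 0, 0, 0, 0, 0], [0.6, 0, 0, 0, 0, 0, 0], [0.6, 0, 0, 0, 0, 0, 0]])

```text
time: 37.45
position: [0.5214, 0.0924, 0.2076]
tool_rot: [0.952, -0.058, 0.017, -0.301]
ft_force: [-0.9, -3.5, 0.4]
grip_width: 0.0176
```

```bash
python3 pst.py
```

```text
t 37.45 grasp shelf x -0.0493 y 0.0003 z 0.0735 F along row -3.6, z 0.4 est tip contact x -0.0312
25mm along row in units [ 0.002 -0.818  0.575] q4 0.913
```

Request:
step_arm(steps=[[0.6, 0, -0.02, 0.014, 0, 0, 0], [0.6, 0, 0, 0, 0, 0, 0], [0.6, 0, -0.02, 0.014, 0, 0, 0], [0.6, 0, 0, 0, 0, 0, 0], [0.6, 0, 0, 0, 0, 0, 0], [0.6, 0, 0, 0, 0, 0, 0], [0.6, 0, 0, 0, 0, 0, 0], [0.6, 0, 0, 0, 0, 0, 0], [0.6, 0, 0, 0, 0, 0, 0], [0.6, 0, 0, 0, 0, 0, 0]])

```text
time: 38.45
position: [0.5215, 0.093, 0.2077]
tool_rot: [0.952, -0.058, 0.017, -0.3]
ft_force: [-1.5, -7.5, 1.8]
grip_width: 0.0173
```

```bash
python3 pst.py
```

```text
t 38.45 grasp shelf x -0.0489 y 0.0002 z 0.0734 F along row -7.6, z 1.8 est tip contact x -0.0308
25mm along row in units [ 0.002 -0.819  0.574] q4 0.913
```

Force rose to 7.6 N with little motion, so the row is against the bookend. One last 0.3 mm to settle it, then back off.

Request:
step_arm(steps=[[0.6, 0, -0.01, 0.007, 0, 0, 0], [0.6, 0, 0, 0, 0, 0, 0], [0.6, 0, 0, 0, 0, 0, 0], [0.6, 0, 0, 0, 0, 0, 0], [0.6, 0, 0, 0, 0, 0, 0], [0.6, 0, 0, 0, 0, 0, 0], [0.6, 0, 0, 0, 0, 0, 0], [0.6, 0, 0, 0, 0, 0, 0], [0.6, 0, 0, 0, 0, 0, 0], [0.6, 0, 0, 0, 0, 0, 0]])

```text
time: 39.45
position: [0.5215, 0.0931, 0.2077]
tool_rot: [0.952, -0.057, 0.017, -0.3]
ft_force: [-1.4, -8.9, 3.9]
grip_width: 0.0174
```

```bash
python3 pst.py
```

```text
t 39.45 grasp shelf x -0.0489 y 0.0002 z 0.0734 F along row -9.0, z 3.9 est tip contact x -0.0308
25mm along row in units [ 0.002 -0.819  0.574] q4 0.912
```

Request:
step_arm(steps=[[0.6, 0, 0.08, -0.056, 0, 0, 0], [0.6, 0, 0.16, -0.12, 0, 0, 0], [0.6, 0, 0.4, -0.3, 0, 0, 0], [0.6, 0, 0.6, -0.45, 0, 0, 0], [0.6, 0, 0.6, -0.5, 0, 0, 0], [0.6, 0, 0.6, -0.6, 0, 0, 0], [0.6, 0, 0.4, -0.7, 0, 0, 0], [0.6, 0, 0.4, -0.7, 0, 0, 0], [0.6, 0, 0.3, -0.7, 0, 0, 0], [0.6, 0, 0.2, -0.7, 0, 0, 0]])

```text
time: 40.45
position: [0.5039, -0.0523, 0.2527]
tool_rot: [0.952, -0.058, 0.017, -0.302]
ft_force: [0.1, 0.3, -0.5]
grip_width: 0.0173
```

Request:
step_arm(steps=[[0.6, 0, 0.2, -0.9, 0, 0, 0], [0.6, 0, 0.2, -0.9, 0, 0, 0], [0.6, 0, 0.2, -0.9, 0, 0, 0], [0.6, 0, 0.2, -0.9, 0, 0, 0], [0.6, 0, 0, 0, 0, 0, 0], [0.6, 0, 0, 0, 0, 0, 0], [0.6, 0, 0, 0, 0, 0, 0], [0.6, 0, 0, 0, 0, 0, 0], [0.6, 0, 0, 0, 0, 0, 0], [0.6, 0, 0, 0, 0, 0, 0]])

```text
time: 41.45
position: [0.4962, -0.1181, 0.3143]
tool_rot: [0.952, -0.057, 0.016, -0.301]
ft_force: [-0.4, 0.4, -0.2]
grip_width: 0.0174
```

```bash
python3 pst.py; python3 row.py 17 top scene wrist;python3 -c "
from h import *
p=cv2.imread('pics/scene17.png'); q=cv2.imread('pics/top17.png')
f=lambda a:cv2.resize(a,(400,400),interpolation=cv2.INTER_CUBIC)
cv2.imwrite('pics/s17.png',np.hstack([f(p[140:260,350:470]),f(q[210:330,130:250])]))"
```

```text
t 41.45 grasp shelf x -0.2612 y -0.0001 z 0.1802 F along row 0.3, z -0.2 est tip contact x -0.2431
25mm along row in units [ 0.003 -0.818  0.576] q4 0.592
top board (array([40.3, -0.5]), array([215.7, 101.2]), 0.0) 0.0508
  top blob 1264 x -28.3..112.8 y -25.3..24.6 (array([42.9, -0.4]), array([ 51.8, 144.8]), 89.6) hsv [ 13. 136. 165.]
  bookend 135 [ 84.  113.5 115.  115.6 117.4] y [-42.1  45. ]
scene board (array([-1. , -0.3]), array([296.9, 104.7]), 0.4) 0.0495
  top blob 777 x -31.2..109.9 y -26.5..23.8 (array([39.2, -1.5]), array([ 52.9, 144.6]), 89.5) hsv [ 13. 150. 180.]
  bookend 371 [ 61.4  78.   94.7 111.4 117.1] y [-46.3 -20.1]
wrist board (array([-42.8,   1.7]), array([100.3, 213.4]), 89.9) 0.0499
```

View pics/s17.png

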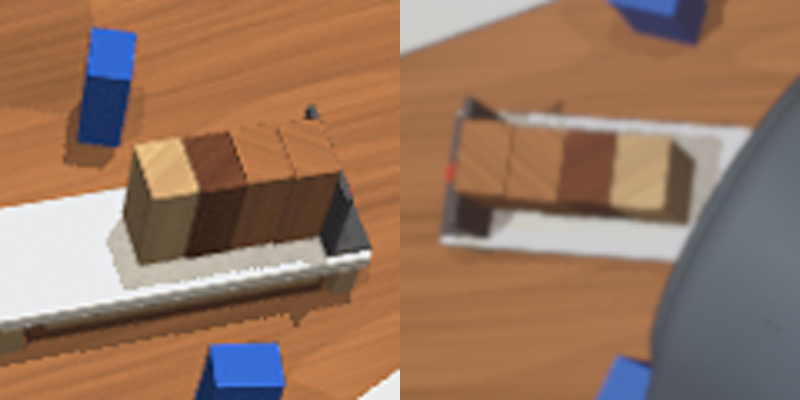

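View pics/wrist17.png

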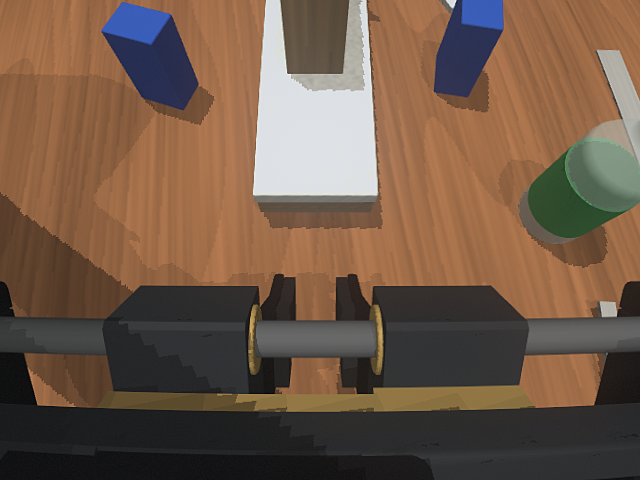

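View pics/top17.png

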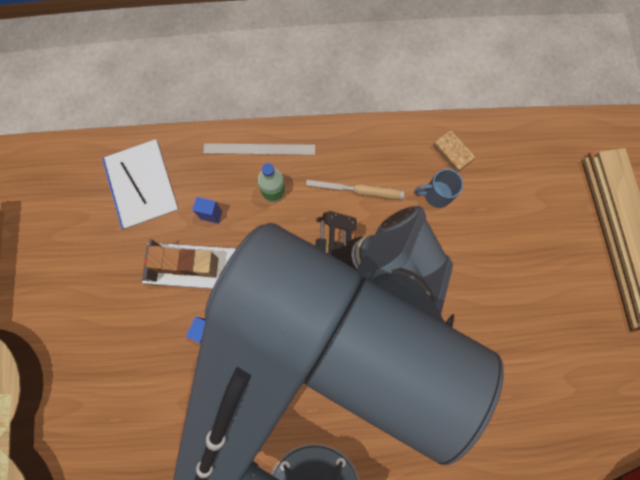

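The row's tops run x≈−29.5…115.3 mm: 144.8 mm for 4×36, centred within 1 mm and about 0.5° off square. The bookend face is still at ≈115, and the mug, bottle and chisel are at their original pixels. Handing in.

```bash
python3 -c "
from rig import robot,status
print(robot.hand_in(), status.get_obs()['time'])"
```

```text
the job is handed in; nothing more can be done
the job is handed in; nothing more can be done
```

The job is done and handed in. The dark and pale blanks both stand on end on the shelf, in the order inner, outer, dark, pale, and the row is pushed snug against the bookend. It took about 42 s of the 72 s allowed.

I gripped each blank across its width, turned it upright and set it on the board. I then pushed the row in low from behind pale until the force reached about 9 N.

**Last checks:**
- **Gaps:** the row measures 144.8 mm, against 144 mm for four blanks touching. Its front end is at the bookend face.
- **Square and centred:** the row is within about 1 mm of the shelf's centre line and about 0.5° of square.
- **Bookend:** its face reads about 115 mm along the shelf, as before the push, so I saw no shove.
- **Bystanders:** the mug, bottle, chisel and blue blocks look unmoved in the pictures.

**Limits of the checks:**
- **Views:** the cameras differ by 1–2 mm, and by about 4 mm along the row at its bookend end, so gaps smaller than that rest on the force rise. The arm partly hid the shelf from the top camera in the final view. The last wrist picture showed only the foot of pale.
- **Alignment:** before the push, pale sat about 1 mm to one side of the centre line and the inner blank about 1 mm to the other. I left that as it was.

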